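# Prop the yellow box open and brush the spent tube caps into it

## Robot

A 6-joint arm with a two-finger parallel gripper is mounted at the origin on the work surface. World frame = base frame: x ahead of the robot, y to its left, z up, the work surface at z = 0. Lengths are in m, angles in rad, forces in N, time in s.
With the tool pointing down it reaches from about 0.375 to 0.975 m from the base axis. Payload 3.8 kg.
Tool frame: the origin (TCP) lies on the centre line of the jaws, within the pads' length; the fingertips stand ctrl.tip_reach ahead of it and the grasp point (between the pads) lies 8 mm behind it (ctrl.tip_reach is the distance from the TCP to the fingertips, in m); x points along the fingers, y is the direction in which the jaws open and shut, and the axes are right-handed (so a half turn about x gives the same grasp; the last joint's range is limited). The gripper opens to 88 mm and grips with 3 to 60 N. Pads are 18 mm wide; open, the fingers measure 123 mm over their backs; the gripper's body (75 mm by 187 mm) begins 45 mm behind the grasp point.
Start: joints at [-1.199, 0.264, 1.604, -0, 1.274, -0.037], TCP at [0.268, -0.619, 0.25] pointing down, gripper open.
Joint ranges: [-2.63, 2.63], [-0.94, 2.18], [0.31, 2.57], [-1.31, 4.45], [0, 2.66], [-2.55, 2.55]. Speed limits (rad/s): [2.57, 2.57, 3.14, 3.14, 3.14, 3.14].

## Interface

Orientations are given as a 3x3 rotation matrix whose columns are the frame's x, y, z axes.
In Python, from station import ctrl gives the robot as it stands.
- The arm moves only by the tool arm_command, never from a script. Its argument "plan" is text: rows parted by semicolons, each of 4 numbers parted by spaces: the shift along the tool's x, y, z normalised to -1 to 1, where 1 is 0.02 m, then the turn about the tool's x normalised to -1 to 1, where 1 is 6 degrees. In form: tx ty tz turn; .... A call has exactly 10 rows; each row shifts and turns the commanded pose from where the row before left it, along the tool's axes as they then stand; what a row does not reach is not made up. A row lasts 1/12 s, in which the tool goes at most 41.7 mm and 7.16 degrees, less where a joint would pass 70% of its speed; a pose out of reach is approached as far as the arm can. A call with a number of a shift or a turn outside -1 to 1 is refused whole. A call with a gripper value outside its range is refused whole. "fingers" is the opening, from 0 (shut) to 1 (fully open), set as the call begins (left out, the last holds). The fingers move at their own pace and stop on an object; the grip force is fixed at half the most. Time passes only in rows, so rows that do not move let the fingers close, or fill a call up. It gives the time, the measured TCP pose, the force and the opening at its end, in the units of the state.
- ctrl.read_state(): the state, without advancing time (a new reading comes with each control period).
- ctrl.snapshot(name): name is "side" or "top"; returns (picture, depth): 420x560x3 uint8, red, green, blue; 420x560 float32, m along the optical axis (not along the pixel's ray), 0 where there is no reading.
- ctrl.camera_params(name): a dict with "fx", "fy", "cx", "cy" (pixels), "k1" (the pictures are not rectified: a ray, as slopes to the right and down, at radius r is drawn at 1 + k1 r^2 times it, then the intrinsics apply), "T" (4x4, takes a point from camera to world coordinates). Camera axes: x right, y down, z forward; pixel columns grow to the right and rows downward; lengths in m; the calibration is good to about 2 mm. A picture is of the moment at which its call begins. camera_params takes no time and is no camera call.
- ctrl.hand_in(): hands the job in, once; it reports no verdict.
Trained networks look in the newest picture that a camera, given by its name, has taken for a name from the list of things; names that differ only in an ending like _2 or _b are one class to them, and where a whole thing is asked for, a point or a joint stands for the part that bears it (a point fixed in the world has none). Each returns a list of dicts, best first, with "score" (0 to 1); they miss things now and then, are a little off and sometimes report something else, mostly with a low value. They report only what shows in the picture. A call takes as long as a camera call.
- ctrl.regions_of(query, camera): "region" (420x560 bool, what is visible of it) and "point" ([column, row] in pixels, amid what is visible of it).
- ctrl.landmark_of(query, camera): "point" ([column, row] in pixels: a listed point, or the origin of a listed thing).
The state is a dict: "time_s": time; "joints": joint angles; "joint_velocities": joint speeds; "joint_efforts": joint torques, N m; "eef_pos": TCP position; "tcp_rot": TCP orientation; "wrist_force": force on the tool from outside, world axes, zero at the start; "ft_torque": the same for the moment, N m; "grip_width": opening from 0.0 (shut) to 1.0 (fully open).
Only numpy, scipy, OpenCV 4.12 (cv2) and the standard library are available. Lean on these libraries where they do the work, as an engineer would, in place of code of your own. Each camera call takes 0.05 s, during which the arm holds its last target.

## Task

Clear the spent tube caps off the green sorting ledge: open the yellow box's lid, flip its stay all the way up and let the lid down so that it rests on the stay by itself, and only then brush all the caps along the ledge into the box with the hand brush, never with the fingers. The amber jar standing on the ledge belongs upright on the middle of the cork coaster, and the brush goes back on the middle of its blue mat, bristles down. Leave the lid propped and leave the pill dish, the thermometer case and the tweezers alone.

Things in the scene. Friction and masses are not known exactly. Their poses are not given: they have to be found in the camera images.
- ledge: Fixed green sorting ledge with a yellow box built on its left end; its place and yaw vary. Origin on the work surface; x points away from the robot (to the lid's hinge side), y along the ledge towards the box, z up. In this frame the flat top is 70 mm high, free from x = -70 to +45 mm and from y = -199 mm to the open end at y = +45 mm, where the box begins
- ledge_top (a point): Point on the ledge's flat top, at x -12.5, y -80, z 70 mm of the ledge frame: midway between the walls along both long sides. These walls and the one across the end away from the box are 6 mm thick and rise 16 mm above the top; the end at the box is open
- box_floor (a point): Centre of the yellow box's inner floor (ledge frame x 0, y 120, z 5 mm); axes as the ledge. The box is 140 x 150 mm inside (x, y), its rim 61 mm above this floor, 4 mm lower than the ledge's top; walls 5 mm
- lid (a joint): Angle (rad) of the yellow lid: 0 shut, grows as it opens, stop at 1.72 where it leans back past upright and stays by itself; short of upright it falls shut unless propped, and resting on the raised stay it reads about 1.32. Plate 152 mm deep, 8 mm thick, 0.3 kg; a tab with a small lip on its left edge rests on the stay
- lid_hinge (a point): middle of the lid's hinge line, on the far rim of the box (ledge frame x 75, y 120, z 66 mm); the hinge line runs along the ledge's y
- lid_handle (a point): Middle of the lid's red round handle bar: 12 mm thick, 70 mm long, parallel to the hinge line and 192 mm from it (lid shut: towards the robot, 4 mm above hinge height), with an open gap of about 34 mm between bar and lid edge. Turns with the lid
- stay (a joint): angle (rad) of the lid stay on the box's left side: 0 folded down, lying level towards the robot; 1.62 flipped up to its stop, slightly past upright. Its pivot is stiff (0.12 N m), so it stays where it is put. The shut lid blocks it
- stay_pivot (a point): the stay's pivot on the left outside of the box (ledge frame x 40, y 214, z 50 mm), axis along the ledge's y
- stay_bar (a point): grip point on the stay's black round cross bar: 10 mm thick, its free part sticks 60 mm out to the left of the stay's 8 mm rod, parallel to the pivot axis, 110 mm from it; this point is 38 mm out from the rod. Turns with the stay
- jar_center (a point): middle of the squat amber glass jar with white lid, 60 mm across, 46 mm tall, upright, about 0.13 kg: standing on the ledge at first. z axis up its middle
- coaster_top (a point): centre of the top of the round cork coaster, 84 mm across, 4 mm thick, fixed
- brush_grip (a point): point on the hand brush's wooden ridge handle, at its middle, 40 mm above the bristle tips. Brush 100 mm long (x axis), 50 mm wide (y), 50 mm tall: stiff black bristle block 14 mm, board 8 mm, then a ridge 20 mm wide and 28 mm tall along the whole length; about 0.14 kg. z axis up
- mat_top (a point): centre of the top of the brush's blue mat, 140 x 70 mm (x, y), 3 mm thick, fixed. The brush lies along it at first
- dish: blue ceramic pill dish, 80 mm across, 28 mm high, bystander; origin under its centre
- case: glass thermometer case, 130 x 18 x 16 mm, bystander; origin under its centre
- tweezers: steel tweezers, 100 mm long, 8 mm high, bystander; origin under its centre
- cap0_center (a point): centre of a loose aluminium tube cap, a round plug 24 mm across, 16 mm tall, 15 g, standing on the ledge at first; None if absent from this start
- cap1_center (a point): centre of a loose aluminium tube cap, a round plug 24 mm across, 16 mm tall, 15 g, standing on the ledge at first; None if absent from this start
- cap2_center (a point): centre of a loose aluminium tube cap, a round plug 24 mm across, 16 mm tall, 15 g, standing on the ledge at first; None if absent from this start
- cap3_center (a point): centre of a loose aluminium tube cap, a round plug 24 mm across, 16 mm tall, 15 g, standing on the ledge at first; None if absent from this start
- cap4_center (a point): centre of a loose aluminium tube cap, a round plug 24 mm across, 16 mm tall, 15 g, standing on the ledge at first; None if absent from this start
- cap5_center (a point): centre of a loose aluminium tube cap, a round plug 24 mm across, 16 mm tall, 15 g, standing on the ledge at first; None if absent from this start

How it is judged:
By the outcome, as a careful person would: the job done as asked, in the order asked, and still so for the second after the job is handed in, with the robot touching nothing.
Of cap0, cap1, cap2, cap3, cap4, cap5 only 3 to 6 are there at a start; the rules pass over those that are not, and their reading is None.
At some moment in a run one of jar, brush may be knocked a few centimetres aside while the robot is not near it.
Once in a run the grip may slacken for a moment while it holds something.
It also fails if it takes over 184 s, if anything falls off the work surface, if the arm or the gripper's body presses on something with over 40 N, if the wrist force passes 120 N, or if a joint passes its speed limit or range.

## Working session

There is one attempt and no reset: what is moved stays moved. The work goes in short steps, Python scripts to look and compute and a tool call to move; the robot and the scene stay as the last step left them, time stands still between calls to the robot, and variables do not carry over. Pictures are saved under pics/ and viewed, and the job is handed in when it is done.

Besides the shell and the picture viewer there is one more tool, called after "Call:" by a JSON object that holds its "api" and its "payload". arm_command: Moves the arm, as the interface text tells. Its arguments: {"type":"object","properties":{"plan":{"type":"string"},"fingers":{"type":"number"}},"required":["plan"]}

```bash
ls; mkdir -p pics
python3 - <<'E'
from station import ctrl
import cv2
s=ctrl.read_state(); print(s, ctrl.tip_reach)
for n in("side","top"):
    p,d=ctrl.snapshot(n); cv2.imwrite(f"pics/{n}0.png",p[:,:,::-1]); print(n,ctrl.camera_params(n))
E
```

```text
pics
{'time_s': 0.0, 'joints': array([-1.19888533e+00,  2.64750681e-01,  1.60531290e+00, -2.89201827e-05,
        1.27368695e+00, -3.68954585e-02]), 'joint_velocities': array([-0.00047167, -0.0002774 , -0.00063307,  0.00141009, -0.00173231,
       -0.00044884]), 'joint_efforts': array([-8.01500664e-04, -5.02116430e+01, -3.56878316e+01,  7.28245731e-02,
        2.95770296e-02, -1.71624856e-04]), 'eef_pos': array([ 0.26807665, -0.61876936,  0.24842263]), 'tcp_rot': array([[-8.09925511e-04,  3.97521343e-01, -9.17592571e-01],
       [ 2.00029896e-03, -9.17590392e-01, -3.97522165e-01],
       [-9.99997671e-01, -2.15742280e-03, -5.19816611e-05]]), 'wrist_force': array([0.79808604, 0.28168703, 0.12187812]), 'ft_torque': array([-0.00474706, -0.00328386,  0.00664454]), 'grip_width': 0.9977844536445815} 0.011
side {'fx': 472.8476994717003, 'fy': 472.8476994717003, 'cx': 286.4176543905331, 'cy': 213.90513875670374, 'k1': -0.1564689138453654, 'T': array([[-0.86420012, -0.34881383,  0.36261146,  0.16993595],
       [-0.50281445,  0.57247309, -0.64765128,  0.55912518],
       [ 0.01832442, -0.7420266 , -0.67011995,  0.75610933],
       [ 0.        ,  0.        ,  0.        ,  1.        ]])}
top {'fx': 427.31519867826006, 'fy': 427.31519867826006, 'cx': 286.7796824041403, 'cy': 211.02657677537175, 'k1': -0.03966673689991179, 'T': array([[-2.45605779e-02, -9.89846626e-01,  1.40001557e-01,
         3.98191479e-01],
       [-9.99689775e-01,  2.48981457e-02,  6.59898791e-04,
        -8.71009411e-02],
       [-4.13897774e-03, -1.39941917e-01, -9.90151064e-01,
         1.07154450e+00],
       [ 0.00000000e+00,  0.00000000e+00,  0.00000000e+00,
         1.00000000e+00]])}
```

View pics/side0.png

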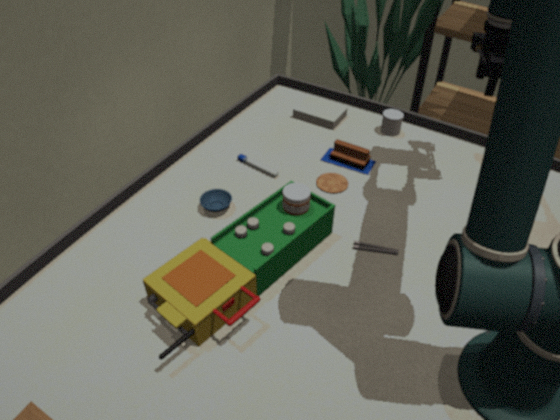

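View pics/top0.png

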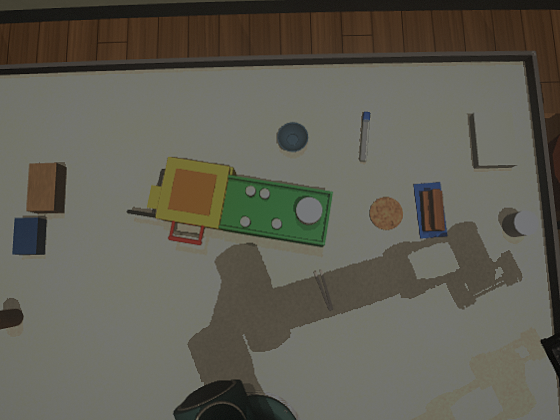

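Both views show four caps and the jar on the green ledge, with the box shut. In the top view the caps are at about (250,190), (264,193), (245,221) and (277,223), and the jar is at (309,210). The coaster is at (386,212), the brush on its mat at (431,210), and the stay bar at (140,211).

```bash
cat > h.py <<'E'
from station import ctrl
import numpy as np, cv2
def ray(P,pt):
    xd=(pt[0]-P["cx"])/P["fx"]; yd=(pt[1]-P["cy"])/P["fy"]
    x,y=xd,yd
    for _ in range(30):
        f=1+P["k1"]*(x*x+y*y); x,y=xd/f,yd/f
    return np.array([x,y,1.])
def onz(n,pt,z):
    P=ctrl.camera_params(n);T=P["T"];d=T[:3,:3]@ray(P,pt);o=T[:3,3]
    return o+d*(z-o[2])/d[2]
def atd(n,pt,dep):
    P=ctrl.camera_params(n);T=P["T"];return T[:3,3]+T[:3,:3]@(ray(P,pt)*dep)
def proj(n,p):
    P=ctrl.camera_params(n);T=P["T"];c=T[:3,:3].T@(np.array(p)-T[:3,3]);x,y=c[0]/c[2],c[1]/c[2]
    f=1+P["k1"]*(x*x+y*y);return np.array([P["cx"]+P["fx"]*x*f,P["cy"]+P["fy"]*y*f])
def tri(pts):
    A=np.zeros((3,3));b=np.zeros(3)
    for n,pt in pts.items():
        P=ctrl.camera_params(n);T=P["T"];d=T[:3,:3]@ray(P,pt);d/=np.linalg.norm(d);M=np.eye(3)-np.outer(d,d);A+=M;b+=M@T[:3,3]
    return np.linalg.solve(A,b)
def snap(name):
    out={}
    for n in("side","top"):
        p,d=ctrl.snapshot(n);cv2.imwrite(f"pics/{n}_{name}.png",p[:,:,::-1]);out[n]=(p,d)
    return out
def cloud(n,mask,d):
    r,c=np.nonzero(mask&(d>0));return np.array([atd(n,(x,y),d[y,x]) for y,x in zip(r,c)])
E
python3 - <<'E'
from h import *
np.set_printoptions(precision=4,suppress=True)
o=snap("1")
zs={"ledge":None,"ledge_top":.07,"box_floor":None,"lid_hinge":.066,"lid_handle":.07,"stay_pivot":.05,"stay_bar":.05,"jar_center":.093,"coaster_top":.004,"brush_grip":.043,"mat_top":.003,"cap0_center":.078,"dish":0,"case":0,"tweezers":0}
for k,z in zs.items():
    r={}
    for n in("side","top"):
        l=ctrl.landmark_of(k,n)
        for e in l[:6 if k[:3]=="cap" else 1]:
            print(k,n,round(e["score"],2),np.round(e["point"],1), onz(n,e["point"],z) if z is not None else "")
        if l: r[n]=l[0]["point"]
    if len(r)==2: print("   tri",tri(r))
print(ctrl.read_state()["time_s"])
E
```

```text
ledge side 0.84 [243.2 265.8] 
ledge top 0.59 [246.6 205.8] 
   tri [ 0.5701  0.0173 -0.    ]
ledge_top side 0.93 [275.9 227.2] [ 0.5391 -0.0565  0.07  ]
ledge_top top 0.69 [276.1 211.5] [ 0.5393 -0.0611  0.07  ]
   tri [ 0.5407 -0.0607  0.0656]
lid_hinge side 0.66 [177.1 257.2] [0.6642 0.1158 0.066 ]
lid_hinge top 0.71 [201.7 163.4] [0.662  0.1167 0.066 ]
   tri [0.6622 0.1167 0.0677]
lid_handle side 0.91 [242.8 306.7] [0.4834 0.1503 0.07  ]
lid_handle top 0.62 [180.8 243.1] [0.4699 0.1645 0.07  ]
   tri [0.4714 0.161  0.0896]
stay_pivot side 0.78 [149.1 301. ] [0.6491 0.2201 0.05  ]
stay_pivot top 0.91 [161.3 173.8] [0.6427 0.2195 0.05  ]
   tri [0.6447 0.2204 0.0523]
stay_bar side 0.65 [173.  348.4] [0.5451 0.2756 0.05  ]
stay_bar top 0.6 [136.  215.1] [0.5419 0.2796 0.05  ]
   tri [0.5415 0.2778 0.0559]
jar_center side 0.85 [295.9 197.7] [ 0.5376 -0.138   0.093 ]
jar_center top 0.95 [305.4 208.8] [ 0.5407 -0.1297  0.093 ]
   tri [ 0.5369 -0.1305  0.0995]
coaster_top side 0.93 [331.3 181.1] [ 0.5414 -0.3375  0.004 ]
coaster_top top 0.94 [384.8 214.6] [ 0.5338 -0.3334  0.004 ]
   t
[... 277 characters left out ...]
79 -0.4499  0.003 ]
   tri [ 0.5438 -0.4524  0.    ]
cap0_center side 0.65 [289.  230.5] [ 0.5067 -0.0549  0.078 ]
cap0_center top 0.68 [199.2 161.5] [0.6637 0.1203 0.078 ]
cap0_center top 0.61 [273.2 223.4] [ 0.5102 -0.054   0.078 ]
   tri [0.5338 0.0676 0.2204]
dish side 0.62 [215.6 206.3] [ 0.7398 -0.1059  0.    ]
dish top 0.91 [289.7 140.8] [ 0.7335 -0.0985  0.    ]
   tri [ 0.7316 -0.0979  0.0094]
case side 0.9 [260.1 168.3] [ 0.7306 -0.2922  0.    ]
case top 0.89 [362.9 140.3] [ 0.7302 -0.2886  0.    ]
   tri [ 0.7286 -0.2882  0.0035]
tweezers side 0.91 [376.  245.8] [ 0.3536 -0.184   0.    ]
tweezers top 0.51 [321.2 290.3] [ 0.3498 -0.1666  0.    ]
   tri [ 0.3498 -0.1654  0.0186]
1.7
```

Run:
```python
from h import *
p=cv2.imread("pics/top_1.png");c=p[140:260,120:345];c=cv2.resize(c,None,fx=3.5,fy=3.5,interpolation=cv2.INTER_CUBIC);c=np.clip(c.astype(float)*1.6,0,255).astype(np.uint8)
cv2.imwrite("pics/c1.png",c)
p=cv2.imread("pics/side_1.png");c=p[170:365,135:345];c=cv2.resize(c,None,fx=3,fy=3,interpolation=cv2.INTER_CUBIC);c=np.clip(c.astype(float)*1.6,0,255).astype(np.uint8)
cv2.imwrite("pics/c2.png",c)
```

```text
(no output)
```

View pics/c1.png

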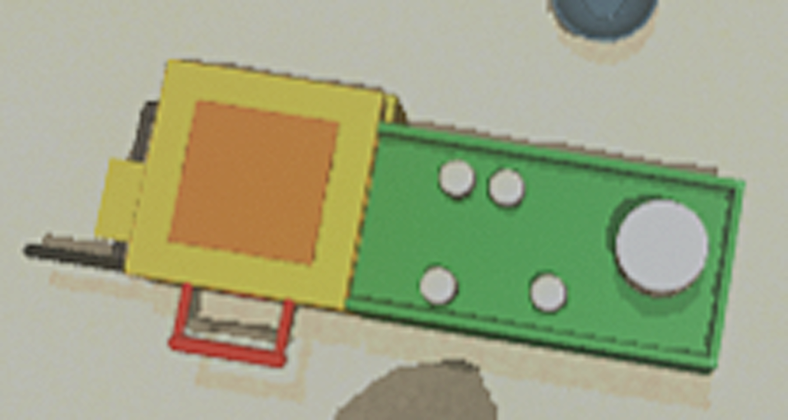

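View pics/c2.png

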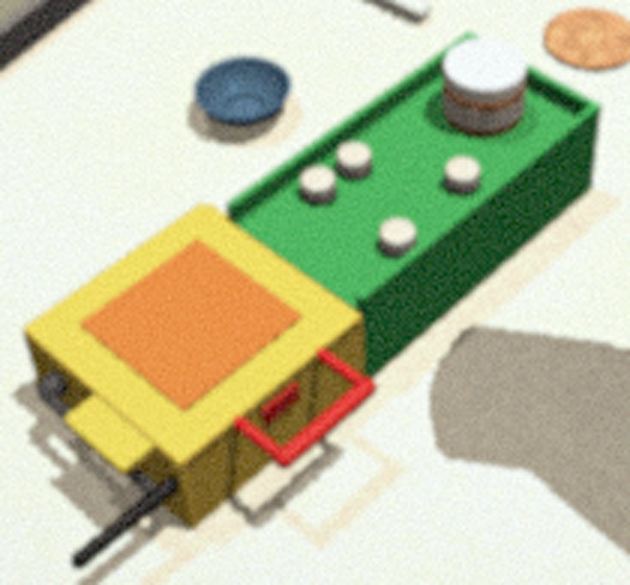

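```bash
cat > fit.py <<'E'
from h import *
from scipy.optimize import least_squares
T=lambda x,y:(120+x/3.5,140+y/3.5); S=lambda x,y:(135+x/3,170+y/3)
C=[("top",T(741,183),(51,-205,86)),("top",T(716,368),(-76,-205,86)),("top",T(228,350),(-117,120,72)),("top",T(28,250),(-70,278,50)),
("top",T(168,60),(75,198,74)),("top",T(128,272),(-77,198,74)),("top",T(345,309),(-77,42,74)),
("side",S(598,105),(-76,-205,86)),("side",S(470,37),(51,-205,86)),("side",S(327,418),(-117,120,72)),("side",S(80,562),(-70,278,50)),("side",S(25,332),(75,198,74)),("side",S(362,318),(-77,42,74))]
def W(q,p):
    c,s=np.cos(q[2]),np.sin(q[2]);p=np.array(p)/1000
    return np.array([q[0]+c*p[0]-s*p[1],q[1]+s*p[0]+c*p[1],p[2]])
def res(q): return np.concatenate([proj(n,W(q,p))-u for n,u,p in C])
if __name__=="__main__":
    r=least_squares(res,[.57,.017,-.1],loss="soft_l1");print(r.x);print(np.round(r.fun.reshape(-1,2),1))
    for n in("top","side"):
        p=cv2.imread(f"pics/{n}_1.png");p=np.clip(cv2.resize(p,None,fx=1.4,fy=1.4)*1.3,0,255).astype(np.uint8)
        for poly in([(45,-199,70),(-70,-199,70),(-70,45,70),(45,45,70)],[(51,-205,86),(-76,-205,86),(-76,45,86),(51,45,86)],[(75,45,66),(-75,45,66),(-75,200,66),(75,200,66)],[(-117,85,70),(-117,155,70)],[(40,214,50),(-70,214,50),(-70,278,50)]):
            cv2.polylines(p,[np.int32([proj(n,W(r.x,a))*1.4 for a in poly])],len(poly)==4,(0,0,255),1)
        cv2.imwrite(f"pics/fit_{n}.png",p)
E
python3 fit.py
```

```text
[ 0.56887985  0.01639338 -0.18654834]
[[ 0.7 -0.7]
 [-0.3 -0.1]
 [-0.9  0.3]
 [-1.2 -0.1]
 [-0.1 -0.6]
 [-1.5  0.5]
 [ 1.2  0.5]
 [ 1.5 -0.6]
 [-0.3 -2.2]
 [ 0.3  0.6]
 [-1.7  0.8]
 [-0.3 -2.5]
 [ 2.4 -3.1]]
```

View pics/fit_top.png

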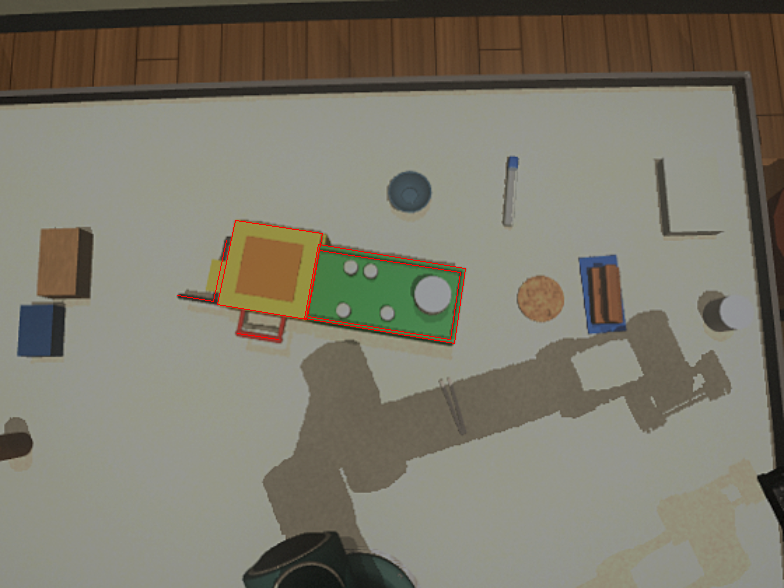

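View pics/fit_side.png

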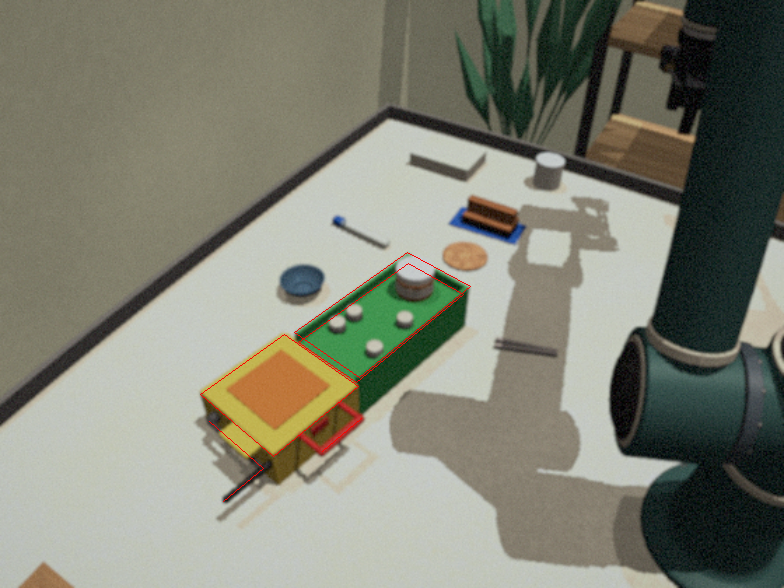

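```bash
cat >> h.py <<'E'
Q=[0.56888,0.01639,-0.18655]
def W(p,q=Q):
    c,s=np.cos(q[2]),np.sin(q[2]);p=np.array(p)/1000.
    return np.array([q[0]+c*p[0]-s*p[1],q[1]+s*p[0]+c*p[1],p[2]])
def L(w,q=Q):
    c,s=np.cos(q[2]),np.sin(q[2]);dx,dy=w[0]-q[0],w[1]-q[1]
    return 1000*np.array([c*dx+s*dy,-s*dx+c*dy,w[2]])
def axes(y): return np.array([[0,0,-1],[np.cos(y),np.sin(y),0],[np.sin(y),-np.cos(y),0]])
def plan(wps,step=20.,turn=6.,p0=None,y0=None):
    """wps: list of (xyz world, yaw rad or None, [step mm]); prints rows grouped by 10"""
    s=ctrl.read_state();p=np.array(s["eef_pos"]) if p0 is None else np.array(p0)
    y=np.arctan2(s["tcp_rot"][1,1],s["tcp_rot"][0,1]) if y0 is None else y0
    rows=[]
    for w in wps:
        t=np.array(w[0]);ty=y if w[1] is None else w[1];st=w[2] if len(w)>2 else step
        dy=(ty-y+np.pi)%(2*np.pi)-np.pi
        n=max(1,int(np.ceil(np.linalg.norm(t-p)*1000/st-.01)),int(np.ceil(abs(np.degrees(dy))/turn-.01)))
        for i in range(n):
            g=(t-p)/(n-i);e=axes(y)@g*50;r=-np.degrees(dy)/n/6
            e=np.round(e,2);r=round(r,3);rows.append([*e,r])
            p=p+axes(y).T@(e/50);y-=np.radians(r*6)
    while len(rows)%10: rows.append([0,0,0,0])
    for k in range(0,len(rows),10):
        print("; ".join(" ".join(f"{v:g}" for v in r) for r in rows[k:k+10]))
def st():
    s=ctrl.read_state();y=np.degrees(np.arctan2(s["tcp_rot"][1,1],s["tcp_rot"][0,1]))
    print("t",round(s["time_s"],2),"p",np.round(s["eef_pos"],4),"L",np.round(L(s["eef_pos"]),1),"yaw",round(y,2),"F",np.round(s["wrist_force"],1),"g",round(s["grip_width"],3));return s
E
python3 - <<'E'
from h import *
st()
# two-view measured handle
print(W((-117,120,70)),W((40,214,50)),W((-70,262,50)))
plan([(W((-117,120,170)),Q[2],27)])
E
```

```text
t 1.7 p [ 0.2683 -0.6194  0.2497] L [-177.4 -680.5  249.7] yaw -66.58 F [-0.5 -0.6 -0.1] g 1.001
[0.47616634 0.15600797 0.07      ] [0.64787655 0.2192583  0.05      ] [0.54868761 0.28682718 0.05      ]
0.13 -1.05 -0.83 -0.31; 0.13 -1.02 -0.87 -0.31; 0.13 -0.99 -0.9 -0.31; 0.13 -0.96 -0.93 -0.31; 0.13 -0.93 -0.96 -0.31; 0.13 -0.9 -0.99 -0.31; 0.13 -0.87 -1.02 -0.31; 0.13 -0.83 -1.05 -0.31; 0.13 -0.8 -1.07 -0.31; 0.13 -0.76 -1.1 -0.31
0.13 -0.73 -1.12 -0.31; 0.13 -0.69 -1.15 -0.31; 0.13 -0.65 -1.17 -0.31; 0.13 -0.62 -1.19 -0.31; 0.14 -0.58 -1.21 -0.31; 0.13 -0.54 -1.22 -0.31; 0.14 -0.5 -1.24 -0.31; 0.13 -0.46 -1.26 -0.31; 0.14 -0.42 -1.27 -0.31; 0.13 -0.37 -1.28 -0.31
0.14 -0.33 -1.3 -0.31; 0.13 -0.29 -1.31 -0.31; 0.14 -0.25 -1.31 -0.31; 0.13 -0.2 -1.32 -0.31; 0.14 -0.16 -1.33 -0.31; 0.13 -0.12 -1.33 -0.31; 0.14 -0.08 -1.33 -0.31; 0.13 -0.03 -1.34 -0.31; 0.14 0.01 -1.34 -0.31; 0.13 0.06 -1.33 -0.31
```

Call:
{"api": "arm_command", "payload": {"plan": "0 -0.9 -0.9 -0.93; 0 -0.9 -0.9 -0.93; 0 -0.9 -0.9 -0.93; 0 -0.8 -1 -0.93; 0 -0.8 -1 -0.93; 0 -0.7 -1 -0.93; 0 -0.6 -1 -0.93; 0 -0.5 -1 -0.93; 0 -0.4 -1 -0.93; 0 -0.3 -1 -0.93", "fingers": 1}}

```text
time_s: 2.53
eef_pos: [0.2994, -0.3819, 0.2498]
tcp_rot: [[0.0, 0.983, -0.182], [-0.0, -0.182, -0.983], [-1.0, 0.0, 0.0]]
wrist_force: [0.7, 0.4, 1.1]
grip_width: 0.997
```

Run:
```python
from h import *
st();plan([(W((-117,120,150)),Q[2],19)])
```

```text
t 2.53 p [ 0.2994 -0.3819  0.2498] L [-190.9 -441.4  249.8] yaw -10.5 F [0.7 0.4 1.1] g 0.997
0.16 0.12 -0.91 0.001; 0.16 0.12 -0.9 0.001; 0.16 0.12 -0.91 0.001; 0.16 0.12 -0.9 0.001; 0.16 0.12 -0.91 0.001; 0.16 0.12 -0.9 0.001; 0.16 0.12 -0.91 0.001; 0.16 0.12 -0.9 0.001; 0.16 0.12 -0.91 0.001; 0.16 0.12 -0.9 0.001
0.16 0.12 -0.91 0.001; 0.16 0.12 -0.9 0.001; 0.16 0.12 -0.91 0.001; 0.16 0.12 -0.91 0.001; 0.16 0.12 -0.9 0.001; 0.16 0.12 -0.91 0.001; 0.16 0.12 -0.9 0.001; 0.16 0.12 -0.91 0.001; 0.16 0.12 -0.9 0.001; 0.16 0.12 -0.91 0.001
0.16 0.12 -0.9 0.001; 0.16 0.12 -0.91 0.001; 0.16 0.12 -0.9 0.001; 0.16 0.12 -0.91 0.001; 0.16 0.12 -0.9 0.001; 0.17 0.12 -0.91 0.001; 0.16 0.13 -0.9 0.001; 0.17 0.12 -0.91 0.001; 0.16 0.12 -0.9 0.001; 0.17 0.13 -0.91 0.001
0.16 0.12 -0.9 0.001; 0 0 0 0; 0 0 0 0; 0 0 0 0; 0 0 0 0; 0 0 0 0; 0 0 0 0; 0 0 0 0; 0 0 0 0; 0 0 0 0
```

Call:
{"api": "arm_command", "payload": {"plan": "0 0.2 -0.94 0; 0 0.2 -0.94 0; 0 0.2 -0.94 0; 0 0.2 -0.94 0; 0 0.2 -0.94 0; 0 0.2 -0.94 0; 0 0.2 -0.94 0; 0 0.2 -0.94 0; 0 0.2 -0.94 0; 0 0.2 -0.94 0"}}

```text
time_s: 3.37
eef_pos: [0.3742, -0.2051, 0.25]
tcp_rot: [[0.001, 0.982, -0.187], [-0.0, -0.187, -0.982], [-1.0, 0.001, 0.0]]
wrist_force: [0.2, -0.9, 0.6]
grip_width: 0.995
```

Call:
{"api": "arm_command", "payload": {"plan": "0 0.17 -0.94 0; 0 0.17 -0.94 0; 0 0.17 -0.94 0; 0 0.17 -0.94 0; 0 0.17 -0.94 0; 0 0.17 -0.94 0; 0 0.17 -0.94 0; 0 0.17 -0.94 0; 0 0.17 -0.94 0; 0 0.17 -0.94 0"}}

```text
time_s: 4.2
eef_pos: [0.4428, -0.0266, 0.25]
tcp_rot: [[0.001, 0.982, -0.187], [-0.0, -0.187, -0.982], [-1.0, 0.001, -0.0]]
wrist_force: [0.9, 0.0, -0.3]
grip_width: 0.998
```

Call:
{"api": "arm_command", "payload": {"plan": "0.5 0 -0.93 0; 0.5 0 -0.93 0; 0.5 0 -0.93 0; 0.5 0 -0.93 0; 0.5 0 -0.93 0; 0.5 0 -0.93 0; 0.5 0 -0.93 0; 0.5 0 -0.93 0; 0.5 0 -0.93 0; 0.5 0 -0.93 0"}}

```text
time_s: 5.03
eef_pos: [0.4775, 0.1561, 0.1495]
tcp_rot: [[0.001, 0.982, -0.187], [0.0, -0.187, -0.982], [-1.0, 0.001, -0.0]]
wrist_force: [0.5, 0.6, 0.5]
grip_width: 0.998
```

Run:
```python
from h import *
st();plan([(W((-117,120,62)),Q[2],10)])
snap("2")
```

```text
t 5.03 p [0.4775 0.1561 0.1495] L [-115.7  120.3  149.5] yaw -10.77 F [0.5 0.6 0.5] g 0.998
0.49 -0.01 0 -0.002; 0.49 -0.01 0 -0.002; 0.48 -0.01 0 -0.002; 0.49 -0.01 0 -0.002; 0.48 -0 0 -0.002; 0.49 -0.01 0 -0.002; 0.48 -0 0.01 -0.002; 0.49 -0.01 0 -0.002; 0.48 -0 0.01 -0.002; 0 0 0 0
```

View pics/side_2.png

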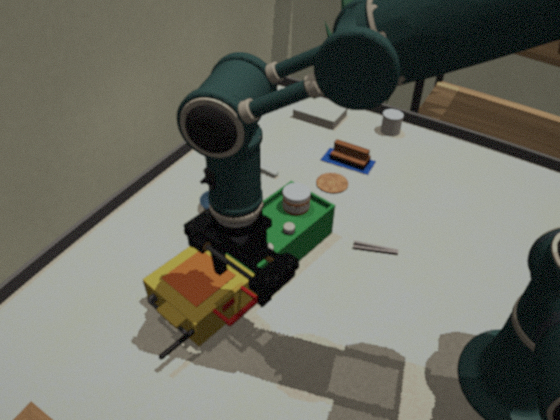

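The gripper is above the handle, which shows at about (240,300). When fully open, its inner finger would land on the lid plate, so I'll narrow the opening before going down.

Call:
{"api": "arm_command", "payload": {"plan": "0 -0.04 0 0; 0 0 0 0; 0 0 0 0; 0.2 0 0 0; 0.3 0 0 0; 0.3 0 0 0; 0.3 0 0 0; 0.3 0 0 0; 0.3 0 0 0; 0.3 0 0 0", "fingers": 0.32}}

```text
time_s: 5.97
eef_pos: [0.4762, 0.1552, 0.1088]
tcp_rot: [[-0.001, 0.982, -0.187], [-0.0, -0.187, -0.982], [-1.0, -0.001, 0.0]]
wrist_force: [0.3, 0.0, -1.0]
grip_width: 0.32
```

Call:
{"api": "arm_command", "payload": {"plan": "0.4 0 0 0; 0.4 0 0 0; 0.4 0 0 0; 0.4 0 0 0; 0.4 0 0 0; 0.3 0 0 0; 0.1 0 0 0; 0 0 0 0; 0 0 0 0; 0 0 0 0"}}

```text
time_s: 6.8
eef_pos: [0.477, 0.1554, 0.0621]
tcp_rot: [[0.001, 0.982, -0.187], [0.0, -0.187, -0.982], [-1.0, 0.001, -0.0]]
wrist_force: [0.3, 0.4, 0.5]
grip_width: 0.322
```

Run:
```python
from h import *
st();snap("3")
```

```text
t 6.8 p [0.477  0.1554 0.0621] L [-116.1  119.5   62.1] yaw -10.78 F [0.3 0.4 0.5] g 0.322
```

View pics/side_3.png

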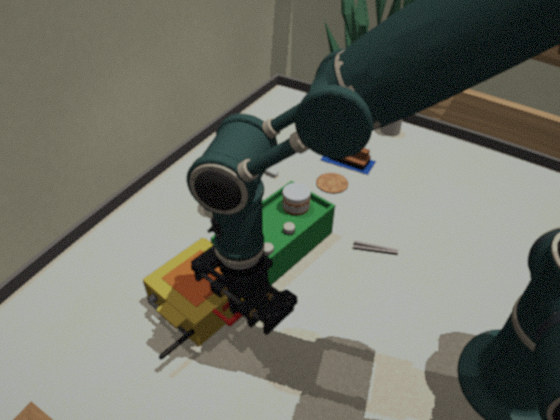

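The fingers are straddling the red bar with no contact force, so I'll close them.

Call:
{"api": "arm_command", "payload": {"plan": "0 0 0 0; 0 0 0 0; 0 0 0 0; 0 0 0 0; 0 0 0 0; 0 0 0 0; 0 0 0 0; 0 0 0 0; 0 0 0 0; 0 0 0 0", "fingers": 0}}

```text
time_s: 7.73
eef_pos: [0.4775, 0.1552, 0.0621]
tcp_rot: [[0.002, 0.982, -0.187], [0.0, -0.187, -0.982], [-1.0, 0.002, -0.0]]
wrist_force: [5.2, -1.0, -1.4]
grip_width: 0.121
```

Run:
```python
from h import *
st()
# arc rows: handle at (75 - r cos(th+a), 66 + r sin(th+a)), a=4/192
r=np.hypot(192,4);a=np.arctan2(4,192)
th=np.linspace(0,1.72,41);x=75-r*np.cos(th+a);z=66+r*np.sin(th+a)
for k in range(40):
    print(k,round(th[k+1],2),"rows", round(-(z[k+1]-z[k])/20,2), round((x[k+1]-x[k])/20,2), "abs",x[k+1].round(1),z[k+1].round(1)-8)
```

```text
t 7.73 p [0.4775 0.1552 0.0621] L [-115.5  119.5   62.1] yaw -10.77 F [ 5.2 -1.  -1.4] g 0.121
0 0.04 rows -0.41 0.02 abs -116.7 70.2
1 0.09 rows -0.41 0.04 abs -115.9 78.5
2 0.13 rows -0.41 0.05 abs -114.9 86.7
3 0.17 rows -0.41 0.07 abs -113.5 94.8
4 0.21 rows -0.4 0.09 abs -111.7 102.9
5 0.26 rows -0.4 0.11 abs -109.6 110.9
6 0.3 rows -0.39 0.12 abs -107.2 118.7
7 0.34 rows -0.39 0.14 abs -104.4 126.5
8 0.39 rows -0.38 0.16 abs -101.3 134.2
9 0.43 rows -0.38 0.17 abs -97.9 141.7
10 0.47 rows -0.37 0.19 abs -94.1 149.0
11 0.52 rows -0.36 0.2 abs -90.0 156.2
12 0.56 rows -0.35 0.22 abs -85.7 163.2
13 0.6 rows -0.34 0.23 abs -81.0 170.0
14 0.64 rows -0.33 0.25 abs -76.0 176.6
15 0.69 rows -0.32 0.26 abs -70.8 183.0
16 0.73 rows -0.31 0.28 abs -65.3 189.2
17 0.77 rows -0.3 0.29 abs -59.5 195.1
18 0.82 rows -0.28 0.3 abs -53.5 200.7
19 0.86 rows -0.27 0.31 abs -47.2 206.1
20 0.9 rows -0.26 0.32 abs -40.8 211.2
21 0.95 rows -0.24 0.33 abs -34.1 216.1
22 0.99 rows -0.23 0.34 abs -27.2 220.6
23 1.03 rows -0.21 0.35 abs -20.1 224.9
24 1.08 rows -0.2 0.36 abs -12.8 228.8
25 1.12 rows -0.18 0.37 abs -5.4 232.4
26 1.16 rows -0.16 0.38 abs 2.2 235.7
27 1.2 rows -0.15 0.39 abs 9.9 238.7
28 1.25 rows -0.13 0.39 abs 17.7 241.3
29 1.29 rows -0.11 0.4 abs 25.6 243.6
30 1.33 rows -0.1 0.4 abs 33.7 245.5
31 1.38 rows -0.08 0.4 abs 41.8 247.1
32 1.42 rows -0.06 0.41 abs 49.9 248.39999999999998
33 1.46 rows -0.05 0.41 abs 58.1 249.3
34 1.5 rows -0.03 0.41 abs 66.4 249.8
35 1.55 rows -0.01 0.41 abs 74.6 250.0
36 1.59 rows 0.01 0.41 abs 82.9 249.89999999999998
37 1.63 rows 0.03 0.41 abs 91.1 249.39999999999998
38 1.68 rows 0.04 0.41 abs 99.3 248.5
39 1.72 rows 0.06 0.41 abs 107.5 247.3
```

Call:
{"api": "arm_command", "payload": {"plan": "-0.4 0.02 0 0; -0.4 0.04 0 0; -0.4 0.05 0 0; -0.4 0.07 0 0; -0.4 0.09 0 0; -0.4 0.11 0 0; -0.39 0.12 0 0; -0.39 0.14 0 0; -0.38 0.16 0 0; -0.38 0.17 0 0"}}

```text
time_s: 8.57
eef_pos: [0.4966, 0.1515, 0.1404]
tcp_rot: [[0.002, 0.982, -0.187], [-0.0, -0.187, -0.982], [-1.0, 0.002, -0.0]]
wrist_force: [10.4, -0.5, -7.1]
grip_width: 0.115
```

Run:
```python
from h import *
st();snap("4")
```

```text
t 8.57 p [0.4966 0.1515 0.1404] L [-96.  119.4 140.4] yaw -10.77 F [10.4 -0.5 -7.1] g 0.115
```

View pics/side_4.png

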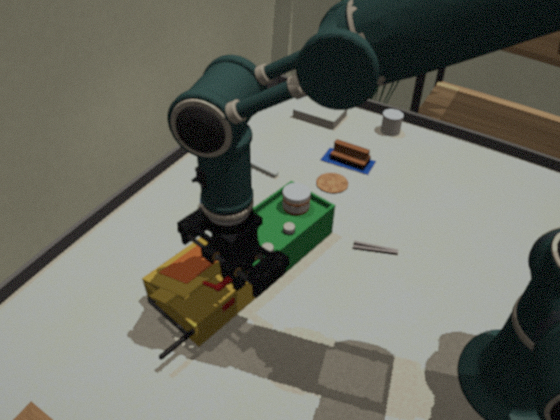

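The lid is rising with the handle and the forces are small. I'll carry on along the arc.

Call:
{"api": "arm_command", "payload": {"plan": "-0.37 0.19 0 0; -0.36 0.2 0 0; -0.35 0.22 0 0; -0.34 0.23 0 0; -0.33 0.25 0 0; -0.32 0.26 0 0; -0.31 0.28 0 0; -0.3 0.29 0 0; -0.28 0.3 0 0; -0.27 0.31 0 0"}}

```text
time_s: 9.5
eef_pos: [0.5458, 0.1421, 0.2018]
tcp_rot: [[-0.0, 0.982, -0.187], [0.0, -0.187, -0.982], [-1.0, -0.0, -0.0]]
wrist_force: [14.2, 1.4, -18.9]
grip_width: 0.105
```

Call:
{"api": "arm_command", "payload": {"plan": "-0.26 0.32 0 0; -0.24 0.33 0 0; -0.23 0.34 0 0; -0.21 0.35 0 0; -0.2 0.36 0 0; -0.18 0.37 0 0; -0.16 0.38 0 0; -0.15 0.39 0 0; -0.13 0.39 0 0; -0.11 0.4 0 0"}}

```text
time_s: 10.33
eef_pos: [0.6134, 0.1293, 0.2361]
tcp_rot: [[-0.011, 0.982, -0.187], [0.001, -0.187, -0.982], [-1.0, -0.011, 0.002]]
wrist_force: [3.0, 3.2, -18.8]
grip_width: 0.093
```

Call:
{"api": "arm_command", "payload": {"plan": "-0.1 0.4 0 0; -0.08 0.4 0 0; -0.06 0.4 0 0; -0.05 0.4 0 0; -0.03 0.4 0 0; -0.01 0.4 0 0; 0.01 0.4 0 0; 0.03 0.4 0 0; 0.04 0.3 0 0; 0.04 0.2 0 0"}}

```text
time_s: 11.17
eef_pos: [0.6881, 0.115, 0.2446]
tcp_rot: [[-0.006, 0.982, -0.187], [0.0, -0.187, -0.982], [-1.0, -0.006, 0.001]]
wrist_force: [-1.9, 5.0, -20.1]
grip_width: 0.102
```

Run:
```python
from h import *
st();snap("5")
```

```text
t 11.17 p [0.6881 0.115  0.2446] L [ 98.9 119.  244.6] yaw -10.78 F [ -1.9   5.  -20.1] g 0.102
```

View pics/side_5.png

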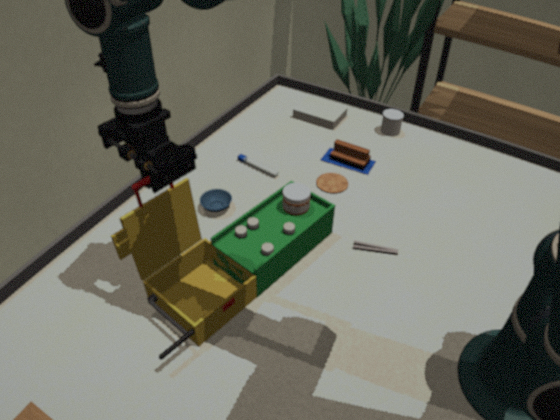

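Call:
{"api": "arm_command", "payload": {"plan": "0.1 0.2 0 0; 0.1 0.2 0 0; 0.05 0.1 0 0; 0 0 0 0; 0 0 0 0; 0 0 0 0; 0 0 0 0; 0 0 0 0; 0 0 0 0; 0 0 0 0"}}

```text
time_s: 12.1
eef_pos: [0.6981, 0.1131, 0.243]
tcp_rot: [[-0.002, 0.982, -0.187], [0.0, -0.187, -0.982], [-1.0, -0.002, 0.0]]
wrist_force: [-6.4, 3.1, -14.4]
grip_width: 0.106
```

Call:
{"api": "arm_command", "payload": {"plan": "0 0 0 0; 0 0 0 0; 0 0 0 0; -0.3 0 0 0; -0.5 0 0 0; -0.5 0 0 0; -0.5 0 0 0; -0.5 0 0 0; -0.5 0 0 0; 0 0 0 0", "fingers": 0.4}}

```text
time_s: 12.93
eef_pos: [0.7004, 0.1131, 0.3016]
tcp_rot: [[0.005, 0.982, -0.187], [0.001, -0.187, -0.982], [-1.0, 0.005, -0.002]]
wrist_force: [0.1, 0.0, 0.2]
grip_width: 0.405
```

Run:
```python
from h import *
st();snap("6")
```

```text
t 12.93 p [0.7004 0.1131 0.3016] L [111.4 119.4 301.6] yaw -10.77 F [0.1 0.  0.2] g 0.405
```

View pics/side_6.png

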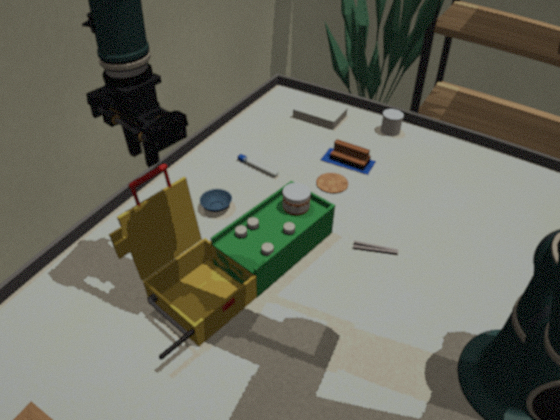

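The lid stays open by itself at its stop. Next is the stay bar, whose end shows at about (162,355).

Call:
{"api": "arm_command", "payload": {"plan": "0 -0.9 -0.5 0; 0 -0.9 -0.6 0; 0 -0.9 -0.75 0; 0 -0.9 -0.75 0; 0 -0.9 -0.75 0; 0 -0.9 -0.75 0; 0 -0.9 -0.75 0; 0 -0.9 -0.75 0; 0 -0.9 -0.75 0; 0 -0.9 -0.75 0", "fingers": 0.45}}

```text
time_s: 13.87
eef_pos: [0.5475, 0.2866, 0.2964]
tcp_rot: [[-0.002, 0.982, -0.187], [-0.001, -0.187, -0.982], [-1.0, -0.002, 0.001]]
wrist_force: [-0.5, -0.4, -0.9]
grip_width: 0.448
```

Call:
{"api": "arm_command", "payload": {"plan": "1 0 0 0; 1 0 0 0; 1 0 0 0; 1 0 0 0; 1 0 0 0; 1 0 0 0; 1 0 0 0; 1 0 0 0; 0.5 0 0 0; 0 0 0 0"}}

```text
time_s: 14.7
eef_pos: [0.5462, 0.2848, 0.1236]
tcp_rot: [[-0.007, 0.982, -0.187], [-0.003, -0.187, -0.982], [-1.0, -0.006, 0.004]]
wrist_force: [0.0, -0.2, -0.2]
grip_width: 0.449
```

Run:
```python
from h import *
st();snap("7")
for n in("top","side"):
    for k in("stay_bar","stay_pivot"):
        for e in ctrl.landmark_of(k,n)[:1]: print(k,n,e["score"],L(onz(n,e["point"],.05)))
    p=cv2.imread(f"pics/{n}_7.png");c=p[150:290,80:250] if n=="top" else p[240:400,100:300]
    cv2.imwrite(f"pics/c7{n}.png",cv2.resize(c,None,fx=3,fy=3))
```

```text
t 14.7 p [0.5462 0.2848 0.1236] L [-72.1 259.5 123.6] yaw -10.78 F [ 0.  -0.2 -0.2] g 0.449
stay_bar top 0.61 [-72.11223189 250.34532784  50.        ]
stay_pivot top 0.93 [ 40.36796873 215.69094266  50.        ]
stay_bar side 0.4 [-67.83096777 249.51465214  50.        ]
```

View pics/c7top.png

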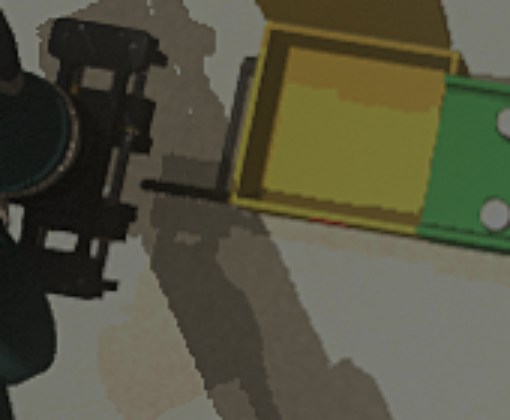

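View pics/c7side.png

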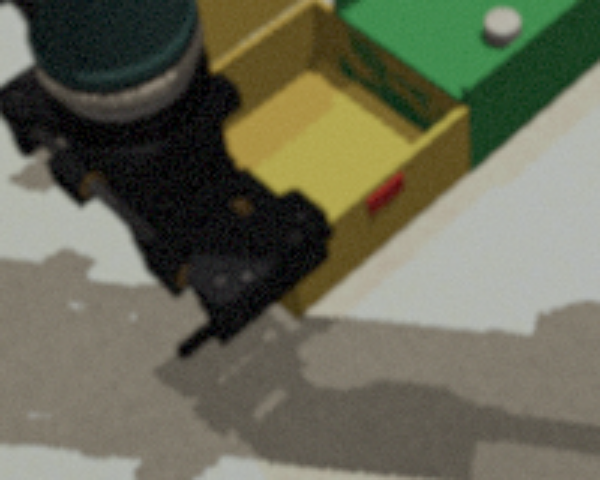

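Call:
{"api": "arm_command", "payload": {"plan": "0.5 0.1 -0.1 0; 0.5 0 0 0; 0.5 0 0 0; 0.5 0 0 0; 0.5 0 0 0; 0.5 0 0 0; 0.5 0 0 0; 0.4 0 0 0; 0.2 0 0 0; 0 0 0 0"}}

```text
time_s: 15.83
eef_pos: [0.5503, 0.2872, 0.0441]
tcp_rot: [[-0.002, 0.982, -0.187], [-0.001, -0.187, -0.982], [-1.0, -0.002, 0.001]]
wrist_force: [0.6, 0.3, -0.8]
grip_width: 0.454
```

Call:
{"api": "arm_command", "payload": {"plan": "0 0 0 0; 0 0 0 0; 0 0 0 0; 0 0 0 0; 0 0 0 0; 0 0 0 0; 0 0 0 0; 0 0 0 0; 0 0 0 0; 0 0 0 0", "fingers": 0}}

```text
time_s: 16.67
eef_pos: [0.5507, 0.288, 0.0462]
tcp_rot: [[-0.001, 0.982, -0.187], [0.0, -0.187, -0.982], [-1.0, -0.001, -0.0]]
wrist_force: [-5.2, 1.9, 5.4]
grip_width: 0.098
```

Run:
```python
from h import *
st()
th=np.linspace(0,1.62,31);x=40-110*np.cos(th);z=50+110*np.sin(th)
for i in range(0,30):print(i,round(th[i+1],2),round(-(z[i+1]-z[i])/20,2),round((x[i+1]-x[i])/20,2),"abs",x[i+1].round(1),z[i+1].round(1)-8)
```

```text
t 16.67 p [0.5507 0.288  0.0462] L [-68.3 263.5  46.2] yaw -10.78 F [-5.2  1.9  5.4] g 0.098
0 0.05 -0.3 0.01 abs -69.8 47.9
1 0.11 -0.3 0.02 abs -69.4 53.9
2 0.16 -0.29 0.04 abs -68.6 59.7
3 0.22 -0.29 0.06 abs -67.4 65.6
4 0.27 -0.29 0.07 abs -66.0 71.3
5 0.32 -0.28 0.09 abs -64.3 77.0
6 0.38 -0.28 0.1 abs -62.2 82.6
7 0.43 -0.27 0.12 abs -59.9 88.1
8 0.49 -0.27 0.13 abs -57.3 93.4
9 0.54 -0.26 0.15 abs -54.3 98.6
10 0.59 -0.25 0.16 abs -51.2 103.6
11 0.65 -0.24 0.17 abs -47.7 108.4
12 0.7 -0.23 0.19 abs -44.0 113.0
13 0.76 -0.22 0.2 abs -40.0 117.5
14 0.81 -0.21 0.21 abs -35.8 121.69999999999999
15 0.86 -0.2 0.22 abs -31.4 125.6
16 0.92 -0.19 0.23 abs -26.8 129.4
17 0.97 -0.17 0.24 abs -22.0 132.9
18 1.03 -0.16 0.25 abs -17.0 136.1
19 1.08 -0.15 0.26 abs -11.8 139.0
20 1.13 -0.13 0.27 abs -6.5 141.7
21 1.19 -0.12 0.27 abs -1.1 144.0
22 1.24 -0.1 0.28 abs 4.5 146.1
23 1.3 -0.09 0.28 abs 10.2 147.9
24 1.35 -0.07 0.29 abs 15.9 149.3
25 1.4 -0.06 0.29 abs 21.7 150.5
26 1.46 -0.04 0.29 abs 27.6 151.3
27 1.51 -0.03 0.3 abs 33.5 151.8
28 1.57 -0.01 0.3 abs 39.5 152.0
29 1.62 0.01 0.3 abs 45.4 151.9
```

Call:
{"api": "arm_command", "payload": {"plan": "-0.3 0.01 0 0; -0.3 0.02 0 0; -0.29 0.04 0 0; -0.29 0.06 0 0; -0.29 0.07 0 0; -0.28 0.09 0 0; -0.28 0.1 0 0; -0.27 0.12 0 0; -0.27 0.13 0 0; -0.26 0.15 0 0"}}

```text
time_s: 17.5
eef_pos: [0.5645, 0.2853, 0.1025]
tcp_rot: [[-0.005, 0.982, -0.187], [0.001, -0.187, -0.982], [-1.0, -0.005, 0.0]]
wrist_force: [-8.1, 4.4, 0.4]
grip_width: 0.1
```

Call:
{"api": "arm_command", "payload": {"plan": "-0.25 0.16 0 0; -0.24 0.17 0 0; -0.23 0.19 0 0; -0.22 0.2 0 0; -0.21 0.21 0 0; -0.2 0.22 0 0; -0.19 0.23 0 0; -0.17 0.24 0 0; -0.16 0.25 0 0; -0.15 0.26 0 0"}}

```text
time_s: 18.33
eef_pos: [0.6068, 0.2774, 0.1463]
tcp_rot: [[-0.003, 0.982, -0.187], [0.001, -0.187, -0.982], [-1.0, -0.003, -0.0]]
wrist_force: [-11.0, 1.3, 13.7]
grip_width: 0.099
```

Run:
```python
from h import *
st();snap("8")
```

```text
t 18.33 p [0.6068 0.2774 0.1463] L [-11.1 263.6 146.3] yaw -10.77 F [-11.    1.3  13.7] g 0.099
```

View pics/side_8.png

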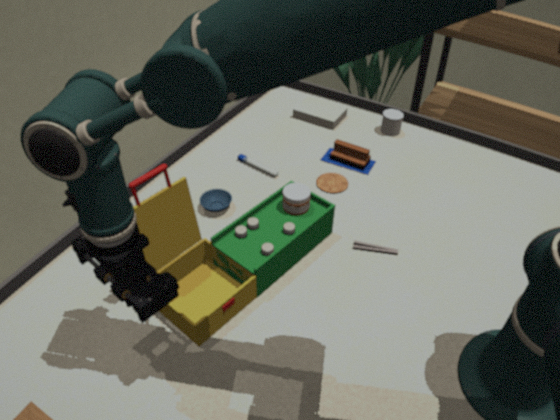

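Call:
{"api": "arm_command", "payload": {"plan": "-0.2 0.24 0 0; -0.18 0.25 0 0; -0.15 0.26 0 0; -0.12 0.27 0 0; -0.08 0.28 0 0; -0.06 0.28 0 0; -0.04 0.28 0 0; -0.03 0.28 0 0; -0.01 0.28 0 0; 0 0.28 0 0"}}

```text
time_s: 19.27
eef_pos: [0.6625, 0.2666, 0.1602]
tcp_rot: [[0.001, 0.982, -0.187], [0.0, -0.187, -0.982], [-1.0, 0.001, -0.0]]
wrist_force: [-4.1, 3.4, 3.6]
grip_width: 0.102
```

Run:
```python
from h import *
st();snap("9")
```

```text
t 19.27 p [0.6625 0.2666 0.1602] L [ 45.6 263.2 160.2] yaw -10.78 F [-4.1  3.4  3.6] g 0.102
```

View pics/side_9.png

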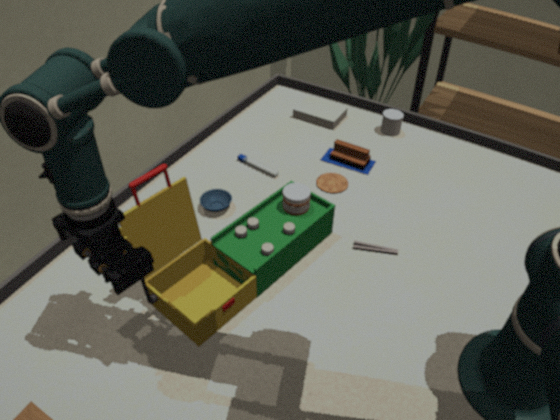

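Call:
{"api": "arm_command", "payload": {"plan": "0 0.1 0 0; 0 0.1 0 0; 0 0.1 0 0; 0 0.1 0 0; 0 0 0 0; 0 0 0 0; 0 0 0 0; 0 0 0 0; 0 0 0 0; 0 0 0 0"}}

```text
time_s: 20.2
eef_pos: [0.6645, 0.2663, 0.16]
tcp_rot: [[-0.01, 0.982, -0.186], [0.0, -0.186, -0.982], [-1.0, -0.01, 0.002]]
wrist_force: [-15.5, 4.9, 11.3]
grip_width: 0.103
```

Call:
{"api": "arm_command", "payload": {"plan": "0 0 0 0; 0 0 0 0; 0 0 0 0; -0.3 0 0 0; -0.5 0 0 0; -0.5 0 -0.3 0; -0.7 0 -0.5 0; -0.7 0 -0.5 0; -0.7 0 0 0; -0.7 0 0 0", "fingers": 0.4}}

```text
time_s: 21.03
eef_pos: [0.6748, 0.2911, 0.2442]
tcp_rot: [[0.001, 0.982, -0.186], [0.0, -0.186, -0.982], [-1.0, 0.001, -0.0]]
wrist_force: [0.6, -0.9, -0.6]
grip_width: 0.403
```

Run:
```python
from h import *
st();snap("10")
p=cv2.imread(f"pics/side_10.png");cv2.imwrite("pics/c10.png",cv2.resize(p[130:360,80:300],None,fx=2.6,fy=2.6))
```

```text
t 21.03 p [0.6748 0.2911 0.2442] L [ 53.1 289.6 244.2] yaw -10.74 F [ 0.6 -0.9 -0.6] g 0.403
```

View pics/c10.png

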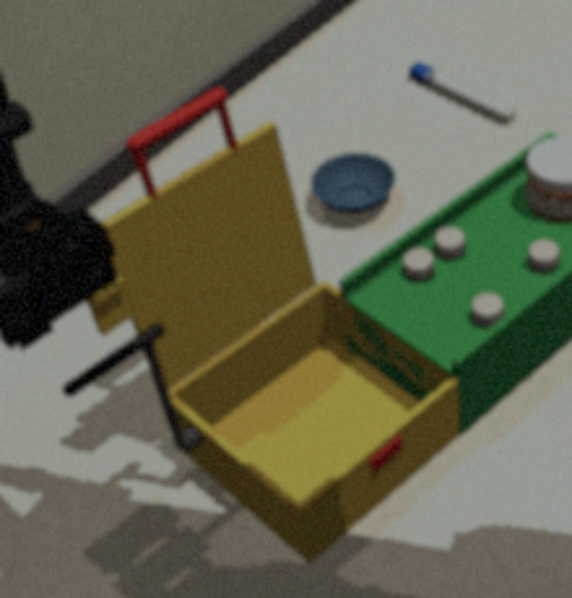

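The stay is up against its stop: the force rose while its position held. Now I'll go back to the handle.

Call:
{"api": "arm_command", "payload": {"plan": "-1 0 0 0; -1 0 0 0; -1 0 0 0; -0.4 0.3 0.9 0; 0 0.4 0.95 0; 0 0.4 0.95 0; 0 0.4 0.95 0; 0 0.4 0.95 0; 0 0.4 0.95 0; 0 0.4 0.95 0"}}

```text
time_s: 21.97
eef_pos: [0.7024, 0.1492, 0.3095]
tcp_rot: [[-0.001, 0.982, -0.188], [-0.0, -0.188, -0.982], [-1.0, -0.001, 0.001]]
wrist_force: [0.1, -0.4, 0.7]
grip_width: 0.403
```

Call:
{"api": "arm_command", "payload": {"plan": "0 0.1 0.95 0; 0 0 0.9 0; 0 0 0 0; 0 0 0 0; 0 0 0 0; 0 0 0 0; 0 0 0 0; 0 0 0 0; 0 0 0 0; 0 0 0 0"}}

```text
time_s: 22.8
eef_pos: [0.6977, 0.1147, 0.31]
tcp_rot: [[-0.0, 0.982, -0.186], [0.0, -0.186, -0.982], [-1.0, -0.0, -0.0]]
wrist_force: [0.2, -0.5, -0.2]
grip_width: 0.402
```

Run:
```python
from h import *
st();snap("11")
for n in("top","side"):
    for e in ctrl.landmark_of("lid_handle",n)[:1]: print(n,e["score"],e["point"],L(onz(n,e["point"],.256)))
p=cv2.imread(f"pics/side_11.png");cv2.imwrite("pics/c11.png",cv2.resize(p[30:340,50:300],None,fx=1.9,fy=1.9))
```

```text
t 22.8 p [0.6977 0.1147 0.31  ] L [108.3 120.5 310. ] yaw -10.74 F [ 0.2 -0.5 -0.2] g 0.402
top 0.7 [181.8, 121.6] [108.98355396 124.57221412 256.        ]
side 0.84 [147.5, 174.2] [111.86566364 119.22277399 256.        ]
```

View pics/c11.png

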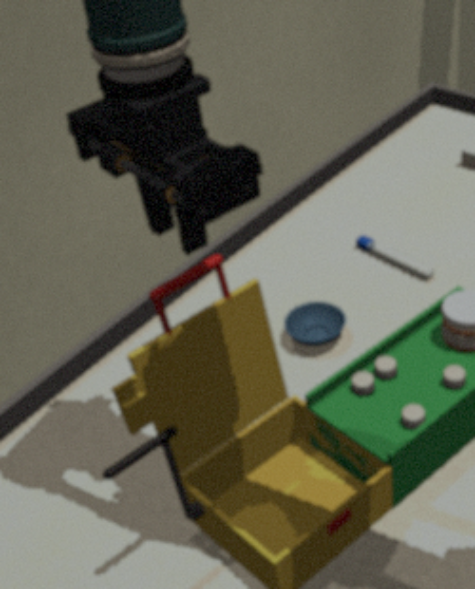

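The handle is directly below the fingers and centred. Descending 64 mm to grip it.

Call:
{"api": "arm_command", "payload": {"plan": "0.4 0.05 0 0; 0.4 0.05 0 0; 0.4 0 0 0; 0.4 0 0 0; 0.4 0 0 0; 0.4 0 0 0; 0.4 0 0 0; 0.3 0 0 0; 0.1 0 0 0; 0 0 0 0"}}

```text
time_s: 23.83
eef_pos: [0.6993, 0.1137, 0.245]
tcp_rot: [[-0.002, 0.982, -0.187], [-0.0, -0.187, -0.982], [-1.0, -0.001, 0.0]]
wrist_force: [-0.4, 0.1, -0.6]
grip_width: 0.4
```

Call:
{"api": "arm_command", "payload": {"plan": "0 0 0 0; 0 0 0 0; 0 0 0 0; 0 0 0 0; 0 0 0 0; 0 0 0 0; 0 0 0 0; 0 0 0 0; 0 0 0 0; 0 0 0 0", "fingers": 0}}

```text
time_s: 24.67
eef_pos: [0.6984, 0.1142, 0.2468]
tcp_rot: [[-0.002, 0.982, -0.187], [0.0, -0.187, -0.982], [-1.0, -0.002, -0.0]]
wrist_force: [-4.5, 1.0, 3.9]
grip_width: 0.116
```

Call:
{"api": "arm_command", "payload": {"plan": "-0.06 -0.4 0 0; -0.04 -0.4 0 0; -0.03 -0.4 0 0; -0.01 -0.4 0 0; 0 -0.4 0 0; 0.01 -0.4 0 0; 0.03 -0.4 0 0; 0.05 -0.3 0 0; 0.05 -0.3 0 0; 0 0 0 0"}}

```text
time_s: 25.5
eef_pos: [0.6312, 0.1268, 0.2447]
tcp_rot: [[-0.002, 0.982, -0.187], [-0.0, -0.187, -0.982], [-1.0, -0.002, 0.0]]
wrist_force: [2.7, 0.5, -7.7]
grip_width: 0.112
```

Run:
```python
from h import *
st();snap("12")
p=cv2.imread(f"pics/side_12.png");cv2.imwrite("pics/c12.png",cv2.resize(p[30:340,50:300],None,fx=1.9,fy=1.9))
```

```text
t 25.5 p [0.6312 0.1268 0.2447] L [ 40.7 120.1 244.7] yaw -10.75 F [ 2.7  0.5 -7.7] g 0.112
```

View pics/c12.png

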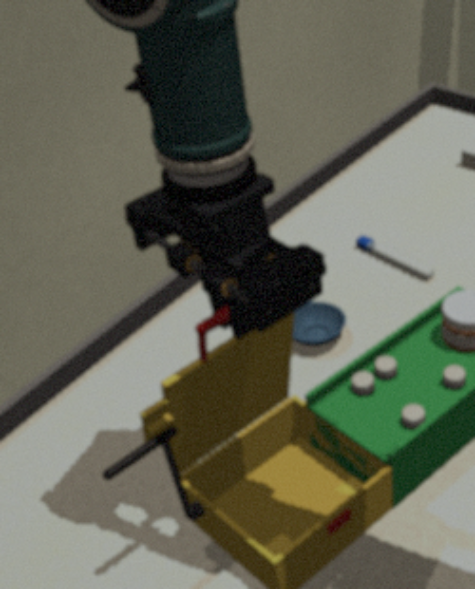

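Call:
{"api": "arm_command", "payload": {"plan": "0.01 -0.1 0 0; 0.02 -0.1 0 0; 0.02 -0.1 0 0; 0.02 -0.1 0 0; 0.02 -0.1 0 0; 0 0 0 0; 0 0 0 0; 0 0 0 0; 0 0 0 0; 0 0 0 0"}}

```text
time_s: 26.43
eef_pos: [0.6229, 0.1284, 0.243]
tcp_rot: [[-0.001, 0.982, -0.187], [-0.0, -0.187, -0.982], [-1.0, -0.001, 0.0]]
wrist_force: [5.6, 2.5, -13.8]
grip_width: 0.112
```

Call:
{"api": "arm_command", "payload": {"plan": "0.02 -0.1 0 0; 0.02 -0.1 0 0; 0 0 0 0; 0 0 0 0; 0 0 0 0; 0 0 0 0; 0 0 0 0; 0 0 0 0; 0 0 0 0; 0 0 0 0"}}

```text
time_s: 27.27
eef_pos: [0.6191, 0.1291, 0.2422]
tcp_rot: [[-0.001, 0.982, -0.187], [-0.0, -0.187, -0.982], [-1.0, -0.001, 0.0]]
wrist_force: [5.4, 2.6, -15.0]
grip_width: 0.11
```

Run:
```python
from h import *
st();snap("13")
p=cv2.imread(f"pics/side_13.png");cv2.imwrite("pics/c13.png",cv2.resize(p[180:340,80:300],None,fx=3.5,fy=3.5))
```

```text
t 27.27 p [0.6191 0.1291 0.2422] L [ 28.4 120.1 242.2] yaw -10.78 F [  5.4   2.6 -15. ] g 0.11
```

View pics/c13.png

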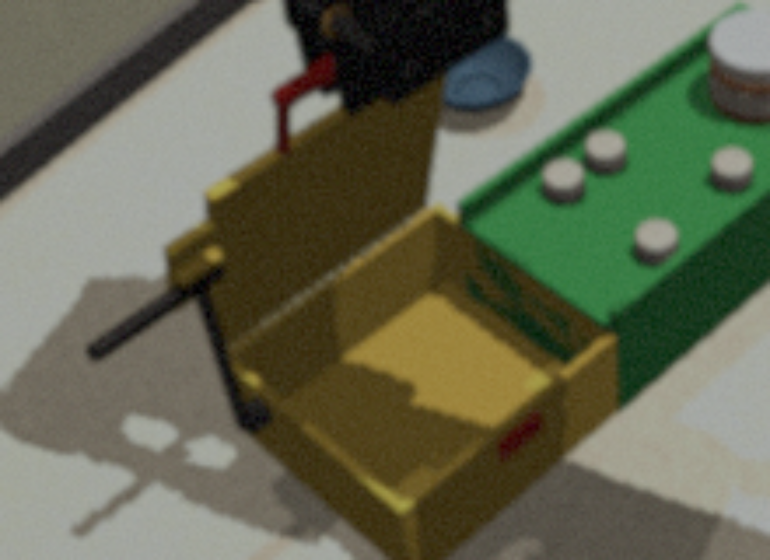

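Call:
{"api": "arm_command", "payload": {"plan": "0.06 -0.1 0 0; 0.06 -0.1 0 0; 0.06 0 0 0; 0.06 0 0 0; 0.06 0 0 0; 0.06 0 0 0; 0 0 0 0; 0 0 0 0; 0 0 0 0; 0 0 0 0"}}

```text
time_s: 28.2
eef_pos: [0.6164, 0.1298, 0.2409]
tcp_rot: [[0.005, 0.982, -0.187], [0.0, -0.187, -0.982], [-1.0, 0.004, -0.001]]
wrist_force: [-2.5, -0.7, 9.6]
grip_width: 0.112
```

Run:
```python
from h import *
st();snap("14")
p=cv2.imread(f"pics/side_14.png");cv2.imwrite("pics/c14.png",cv2.resize(p[180:340,80:300],None,fx=3.5,fy=3.5))
```

```text
t 28.2 p [0.6164 0.1298 0.2409] L [ 25.6 120.2 240.9] yaw -10.78 F [-2.5 -0.7  9.6] g 0.112
```

View pics/c14.png

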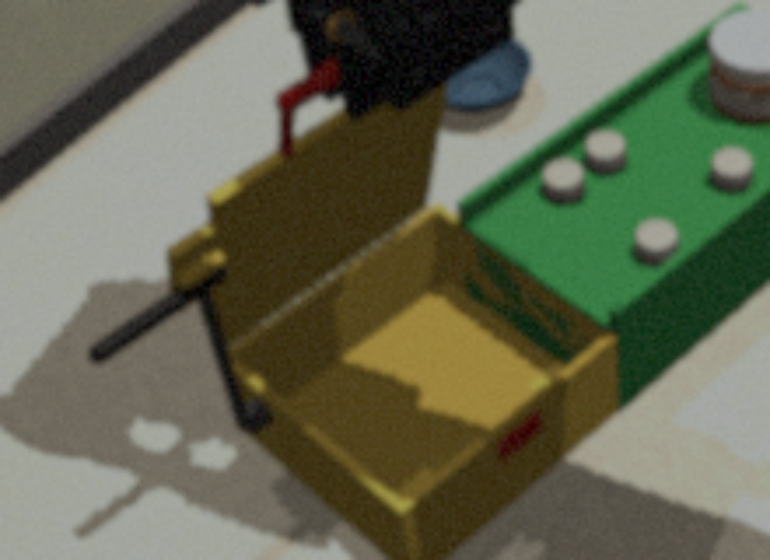

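Call:
{"api": "arm_command", "payload": {"plan": "0 0 0 0; 0 0 0 0; 0 0 0 0; 0 0 0 0; 0 0 0 0; 0 0 0 0; 0 0 0 0; 0 0 0 0; 0 0 0 0; 0 0 0 0", "fingers": 0.3}}

```text
time_s: 29.13
eef_pos: [0.6152, 0.1299, 0.2362]
tcp_rot: [[-0.0, 0.982, -0.187], [-0.0, -0.187, -0.982], [-1.0, -0.0, 0.0]]
wrist_force: [0.2, -0.5, 0.3]
grip_width: 0.3
```

Run:
```python
from h import *
st();snap("15")
p=cv2.imread(f"pics/side_15.png");cv2.imwrite("pics/c15.png",cv2.resize(p[180:340,80:300],None,fx=3.5,fy=3.5))
```

```text
t 29.13 p [0.6152 0.1299 0.2362] L [ 24.4 120.1 236.2] yaw -10.78 F [ 0.2 -0.5  0.3] g 0.3
```

View pics/c15.png

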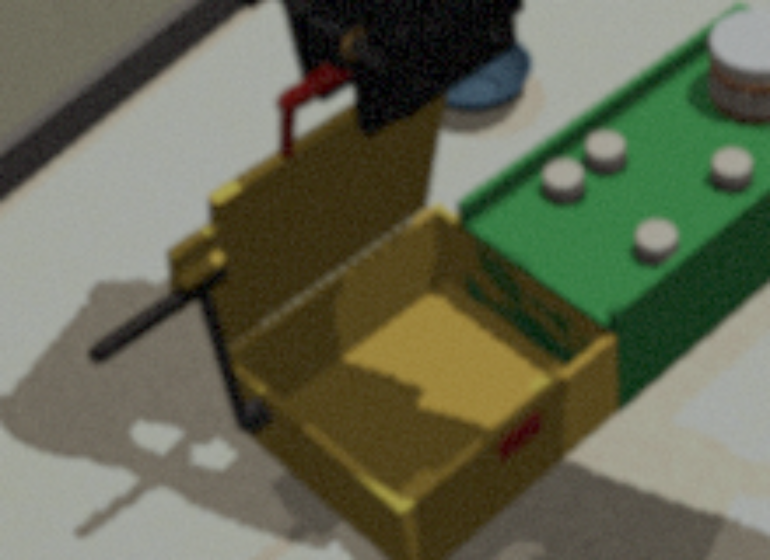

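The lid rests on the stay with the gripper open. Next I'll lift off and move towards the jar.

Call:
{"api": "arm_command", "payload": {"plan": "-0.3 0 0 0; -0.6 0 0 0; -1 0 0 0; -1 0 0 0; -1 0 0 0; 0 -0.8 0.3 0; 0 -0.8 1 0; 0 -0.2 1 0; 0 0 1 0; 0 0 1 0"}}

```text
time_s: 30.07
eef_pos: [0.5635, 0.0516, 0.3162]
tcp_rot: [[0.002, 0.983, -0.186], [0.0, -0.186, -0.983], [-1.0, 0.002, -0.0]]
wrist_force: [-0.6, 0.4, 0.3]
grip_width: 0.298
```

Call:
{"api": "arm_command", "payload": {"plan": "0 0 1 0; 0 0 1 0; 0 0 1 0; 0 0 1 0; 0 0 1 0; 0 0 0 0; 0 0 0 0; 0 0 0 0; 0 0 0 0; 0 0 0 0", "fingers": 1}}

```text
time_s: 30.9
eef_pos: [0.5453, -0.0452, 0.3145]
tcp_rot: [[0.0, 0.983, -0.186], [0.0, -0.186, -0.983], [-1.0, 0.0, -0.0]]
wrist_force: [-0.2, 0.1, -0.9]
grip_width: 0.992
```

Run:
```python
from h import *
st();o=snap("16")
for k,z in(("jar_center",.093),("cap0_center",.078),("brush_grip",.043),("coaster_top",.004),("mat_top",.003),("lid_handle",.25)):
  for n in("top","side"):
    for e in ctrl.landmark_of(k,n)[:6 if "cap" in k else 1]:
        w=onz(n,e["point"],z);print(k,n,round(e["score"],2),np.round(e["point"]),w.round(4),L(w).round(1))
```

```text
t 30.9 p [ 0.5453 -0.0452  0.3145] L [-11.8 -64.9 314.5] yaw -10.71 F [-0.2  0.1 -0.9] g 0.992
jar_center top 0.68 [129. 158.] [0.6742 0.2854 0.093 ] [ 53.6 283.9  93. ]
jar_center side 0.55 [292. 197.] [ 0.5459 -0.1349  0.093 ] [   5.4 -152.9   93. ]
cap0_center top 0.53 [362. 139.] [ 0.7086 -0.2709  0.078 ] [ 190.6 -256.4   78. ]
cap0_center side 0.7 [287. 230.] [ 0.5098 -0.0537  0.078 ] [-45.1 -79.9  78. ]
brush_grip top 0.81 [437. 208.] [ 0.5416 -0.454   0.043 ] [  60.4 -467.3   43. ]
brush_grip side 0.8 [348. 148.] [ 0.5474 -0.4478  0.043 ] [  65.  -460.1   43. ]
coaster_top top 0.62 [386. 214.] [ 0.5353 -0.3355  0.004 ] [  32.3 -352.     4. ]
coaster_top side 0.55 [331. 183.] [ 0.5392 -0.3306  0.004 ] [  35.2 -346.4    4. ]
mat_top top 0.78 [430. 210.] [ 0.5435 -0.4506  0.003 ] [  61.7 -463.6    3. ]
mat_top side 0.75 [348. 162.] [ 0.5389 -0.4382  0.003 ] [  54.8 -452.3    3. ]
lid_handle top 0.98 [175. 162.] [0.6187 0.1326 0.25  ] [ 27.4 123.4 250. ]
lid_handle side 0.78 [181. 195.] [0.6182 0.1213 0.25  ] [ 29.  112.2 250. ]
```

View pics/side_16.png

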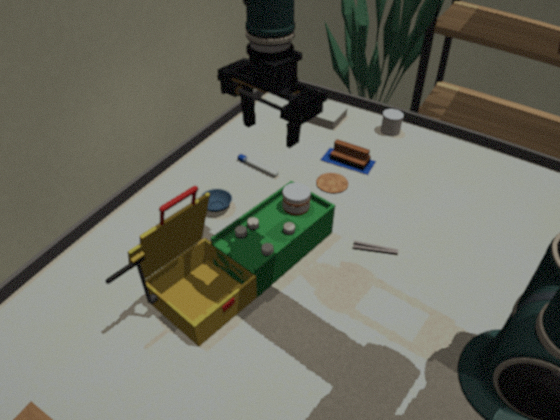

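View pics/top_16.png

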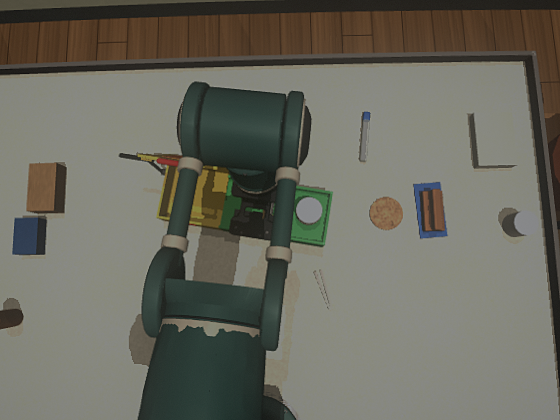

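The lid is propped, with its handle at ledge x of about 28, which matches 1.32 rad. Now I'll get precise positions for the jar, coaster, mat and brush by colour.

```bash
cat > seg.py <<'E'
from h import *
def circ(img,c,win,f,z,n="top"):
    x,y=map(int,c);sub=img[y-win:y+win,x-win:x+win].astype(int);m=f(sub).astype(np.uint8)
    nl,lab,stt,cen=cv2.connectedComponentsWithStats(m);i=1+np.argmax(stt[1:,4])
    (cx,cy),r=cv2.minEnclosingCircle(np.argwhere(lab==i)[:,::-1].astype(np.float32))
    u=cen[i]+[x-win,y-win];w=onz(n,u,z);return u,stt[i,4],r,w
def rect(img,c,win,f,z,n="top"):
    x,y=map(int,c);sub=img[y-win:y+win,x-win:x+win].astype(int);m=f(sub).astype(np.uint8)
    nl,lab,stt,cen=cv2.connectedComponentsWithStats(m);i=1+np.argmax(stt[1:,4])
    pts=np.array([onz(n,(p[1]+x-win,p[0]+y-win),z)[:2] for p in np.argwhere(lab==i)],np.float32)
    (c0,(w,h),a)=cv2.minAreaRect(pts*1000);return np.array(c0)/1000,w,h,a,pts.mean(0)
E
python3 - <<'E'
from seg import *
for nm in("top_1","top_16"):
    I=cv2.imread(f"pics/{nm}.png")
    white=lambda s:(s.min(2)>105)&(s.max(2)-s.min(2)<45)
    print(I[210,309],I[212,386],I[195,419],I[210,427],I[200,431],I[205,438])
    print("jar",circ(I,(309,210),20,lambda s:(s.min(2)>110),.116))
    print("coaster",circ(I,(386,212),25,lambda s:(s[:,:,2]-s[:,:,0]>35),.004))
    blue=lambda s:(s[:,:,0]-s[:,:,2]>40)
    print("mat blue",rect(I,(431,210),35,blue,.003))
    brown=lambda s:(s[:,:,2]-s[:,:,0]>25)
    print("brush",rect(I,(434,210),35,brown,.05))
p=cv2.imread("pics/top_16.png");cv2.imwrite("pics/c16.png",cv2.resize(p[170:250,280:460],None,fx=4.4,fy=4.4,interpolation=2))
E
```

```text
[118 117 115] [ 70 100 115] [54 44 41] [45 63 94] [31 35 40] [46 63 94]
jar (array([308.83367556, 209.68172485]), np.int32(487), 12.583329200744629, array([ 0.53511452, -0.13634762,  0.116     ]))
coaster (array([385.95023697, 213.00592417]), np.int32(844), 16.553905487060547, array([ 0.53779594, -0.33653738,  0.004     ]))
mat blue (array([ 0.54402594, -0.44905356]), 137.20480346679688, 67.4078598022461, 3.47139835357666, array([ 0.550715 , -0.4363705], dtype=float32))
brush (array([ 0.53750073, -0.45297818]), 23.747817993164062, 100.71031951904297, 89.51212310791016, array([ 0.53778106, -0.45273036], dtype=float32))
[140 138 137] [ 85 121 136] [68 55 51] [ 58  79 113] [44 50 54] [ 60  80 114]
jar (array([308.74144487, 209.72053232]), np.int32(526), 12.922944068908691, array([ 0.53503122, -0.1361365 ,  0.116     ]))
coaster (array([385.94594595, 213.00940071]), np.int32(851), 16.580608367919922, array([ 0.53778736, -0.33652601,  0.004     ]))
mat blue (array([ 0.54407001, -0.44934332]), 137.48341369628906, 68.30479431152344, 3.3320178985595703, array([ 0.54572546, -0.43995786], dtype=float32))
brush (array([ 0.53747913, -0.45297531]), 24.25813102722168, 100.71044158935547, 89.37482452392578, array([ 0.53802353, -0.4527732 ], dtype=float32))
```

View pics/c16.png

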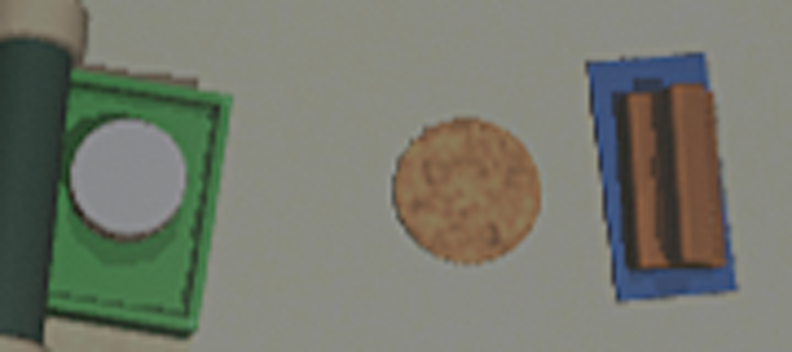

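Run:
```python
from h import *
s=st();w=np.array([.535,-.1362,.1]);print(L(w));print(axes(np.radians(-10.71))@(w-s["eef_pos"])*50)
```

```text
t 31.6 p [ 0.545  -0.0461  0.3143] L [-11.8 -65.9 314.3] yaw -10.78 F [-0.2 -0.6  0.1] g 1.002
[  -4.99133399 -156.22627527  100.        ]
[10.71493991  0.34338194  4.51823059]
```

Call:
{"api": "arm_command", "payload": {"plan": "0.5 0.1 0.8 0; 0.8 0.1 0.8 0; 0.8 0.1 0.8 0; 0.8 0 0.8 0; 0.8 0 0.8 0; 0.8 0 0.56 0; 0.8 0 0 0; 0.8 0 0 0; 0.5 0 0 0; 0 0 0 0"}}

```text
time_s: 32.43
eef_pos: [0.5321, -0.1364, 0.1796]
tcp_rot: [[-0.005, 0.982, -0.187], [0.001, -0.187, -0.982], [-1.0, -0.005, -0.0]]
wrist_force: [-0.2, -0.7, 0.4]
grip_width: 1.0
```

Run:
```python
from h import *
s=st();w=np.array([.535,-.1362,.1]);print(axes(np.radians(-10.71))@(w-s["eef_pos"])*50)
o=snap("17")
p=cv2.imread("pics/side_17.png");cv2.imwrite("pics/c17.png",cv2.resize(p[100:300,200:400],None,fx=3,fy=3))
```

```text
t 32.43 p [ 0.5321 -0.1364  0.1796] L [  -7.8 -157.   179.6] yaw -10.79 F [-0.2 -0.7  0.4] g 1.0
[ 3.97951718  0.13995091 -0.03730501]
```

View pics/c17.png

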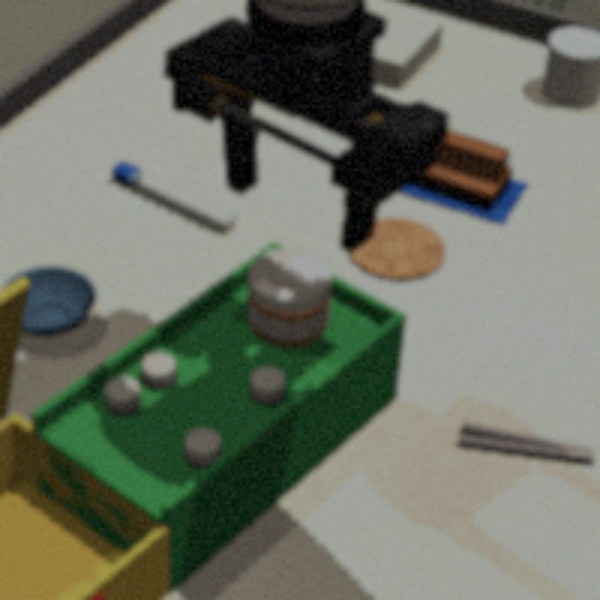

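Call:
{"api": "arm_command", "payload": {"plan": "0.6 0.05 0 0; 0.6 0.05 0 0; 0.6 0 0 0; 0.6 0 0 0; 0.6 0 0 0; 0.5 0 0 0; 0.3 0 0 0; 0.1 0 0 0; 0 0 0 0; 0 0 0 0"}}

```text
time_s: 33.37
eef_pos: [0.5361, -0.1373, 0.1045]
tcp_rot: [[0.0, 0.982, -0.187], [-0.0, -0.187, -0.982], [-1.0, 0.0, 0.0]]
wrist_force: [-0.7, 0.4, 1.0]
grip_width: 1.005
```

Run:
```python
from h import *
s=st();w=np.array([.535,-.1362,.1]);print(axes(np.radians(-10.71))@(w-s["eef_pos"])*50)
```

```text
t 33.37 p [ 0.5361 -0.1373  0.1045] L [  -3.7 -157.1  104.5] yaw -10.78 F [-0.7  0.4  1. ] g 1.005
[ 0.225583   -0.06626167 -0.04264595]
```

Now close on the jar and lift it in the next call.

Call:
{"api": "arm_command", "payload": {"plan": "0.2 -0.06 -0.04 0; 0 0 0 0; 0 0 0 0; 0 0 0 0; 0 0 0 0; 0 0 0 0; 0 0 0 0; 0 0 0 0; 0 0 0 0; 0 0 0 0", "fingers": 0}}

```text
time_s: 34.2
eef_pos: [0.5351, -0.1363, 0.1007]
tcp_rot: [[0.001, 0.982, -0.187], [-0.0, -0.187, -0.982], [-1.0, 0.001, 0.0]]
wrist_force: [0.3, 0.3, 2.6]
grip_width: 0.672
```

Call:
{"api": "arm_command", "payload": {"plan": "-0.2 0 0 0; -0.4 0 0 0; -0.6 0 0 0; -0.6 0 0 0; -0.6 0 0 0; -0.4 0 0 0; -0.2 0 0 0; 0 0 0 0; 0 0 0 0; 0 0 0 0"}}

```text
time_s: 35.03
eef_pos: [0.5343, -0.1361, 0.1597]
tcp_rot: [[-0.001, 0.982, -0.187], [0.0, -0.187, -0.982], [-1.0, -0.001, -0.0]]
wrist_force: [-0.3, -0.2, -1.5]
grip_width: 0.675
```

Run:
```python
from h import *
s=st();snap("18")
w=np.array([.5378,-.3360,.1]);print(axes(np.radians(-10.71))@(w-s["eef_pos"])*50)
p=cv2.imread("pics/side_18.png");cv2.imwrite("pics/c18.png",cv2.resize(p[100:300,200:400],None,fx=3,fy=3))
```

```text
t 35.03 p [ 0.5343 -0.1361  0.1597] L [  -5.7 -156.2  159.7] yaw -10.78 F [-0.3 -0.2 -1.5] g 0.675
[2.98642504 2.02867656 9.79078567]
```

View pics/c18.png

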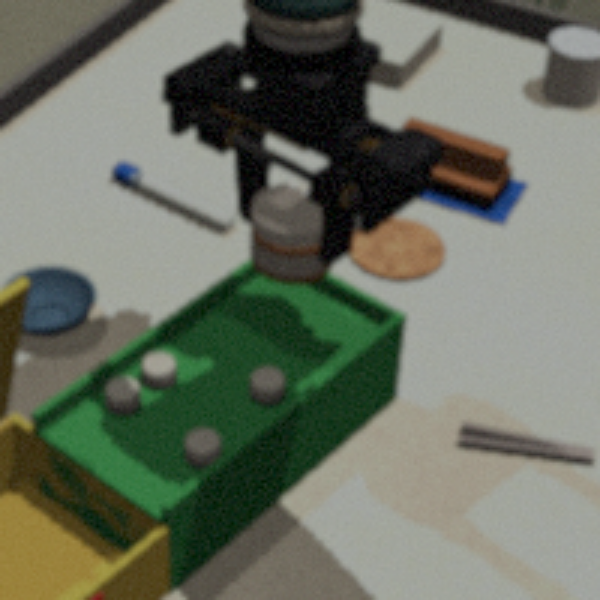

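Call:
{"api": "arm_command", "payload": {"plan": "0 0.1 0.5 0; 0 0.2 0.8 0; 0 0.2 1 0; 0 0.2 1 0; 0 0.2 1 0; 0 0.2 1 0; 0 0.2 1 0; 0 0.2 1 0; 0 0.2 0.8 0; 0 0.2 0.8 0"}}

```text
time_s: 35.97
eef_pos: [0.5385, -0.3198, 0.1598]
tcp_rot: [[-0.001, 0.982, -0.188], [0.0, -0.188, -0.982], [-1.0, -0.001, -0.0]]
wrist_force: [-0.5, 1.0, -2.4]
grip_width: 0.675
```

Call:
{"api": "arm_command", "payload": {"plan": "0 0.16 0.6 0; 0 0.16 0.29 0; 0.5 0 0 0; 0.8 0 0 0; 0.8 0 0 0; 0.8 0 0 0; 0.8 0 0 0; 0.8 0 0 0; 0.5 0 0 0; 0 0 0 0"}}

```text
time_s: 36.8
eef_pos: [0.5398, -0.3345, 0.0567]
tcp_rot: [[-0.005, 0.983, -0.186], [0.004, -0.186, -0.983], [-1.0, -0.006, -0.003]]
wrist_force: [-0.3, 0.6, -2.1]
grip_width: 0.674
```

Run:
```python
from h import *
s=st();snap("19")
for n in("side","top"):
  for k,z in(("jar_center",.0625),("coaster_top",.004)):
    for e in ctrl.landmark_of(k,n)[:1]:print(k,n,e["score"],onz(n,e["point"],z))
w=np.array([.5378,-.3360,.0347]);print(axes(np.radians(-10.71))@(w-s["eef_pos"])*50)
p=cv2.imread("pics/side_19.png");cv2.imwrite("pics/c19.png",cv2.resize(p[100:300,200:400],None,fx=3,fy=3))
```

```text
t 36.8 p [ 0.5398 -0.3345  0.0567] L [  36.5 -350.2   56.7] yaw -10.73 F [-0.3  0.6 -2.1] g 0.674
jar_center side 0.85 [ 0.53847077 -0.31908067  0.0625    ]
coaster_top side 0.71 [ 0.53926401 -0.32953309  0.004     ]
jar_center top 0.44 [ 0.53724845 -0.32867245  0.0625    ]
coaster_top top 0.5 [ 0.5367069 -0.3398977  0.004    ]
[ 1.10121007 -0.08448925  0.09013025]
```

View pics/c19.png

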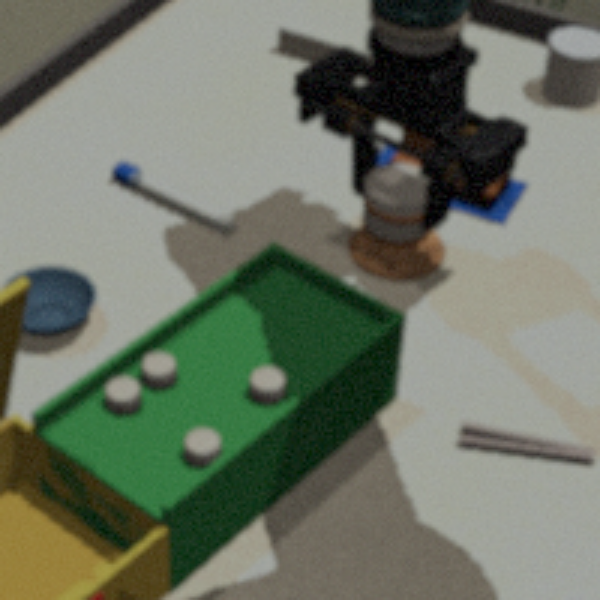

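Run:
```python
from seg import *
I=cv2.imread("pics/side_16.png")
print(circ(I,(331,183),25,lambda s:(s[:,:,2]-s[:,:,0]>45),.004,"side"))
I=cv2.imread("pics/side_1.png")
print(circ(I,(331,183),25,lambda s:(s[:,:,2]-s[:,:,0]>45),.004,"side"))
```

```text
(array([331.76556017, 182.5186722 ]), np.int32(482), 15.297158241271973, array([ 0.53779774, -0.33278402,  0.004     ]))
(array([331.77148847, 182.50524109]), np.int32(477), 15.297158241271973, array([ 0.53780926, -0.33284244,  0.004     ]))
```

Call:
{"api": "arm_command", "payload": {"plan": "0.2 -0.08 0.05 0; 0.2 0 0 0; 0.2 0 0 0; 0.1 0 0 0; 0.1 0 0 0; 0.1 0 0 0; 0.1 0 0 0; 0.05 0 0 0; 0 0 0 0; 0 0 0 0"}}

```text
time_s: 37.93
eef_pos: [0.5401, -0.3375, 0.0393]
tcp_rot: [[-0.0, 0.982, -0.187], [0.0, -0.187, -0.982], [-1.0, -0.0, -0.0]]
wrist_force: [0.3, 1.1, -1.1]
grip_width: 0.671
```

Run:
```python
from h import *
s=st()
```

```text
t 37.93 p [ 0.5401 -0.3375  0.0393] L [  37.4 -353.1   39.3] yaw -10.78 F [ 0.3  1.1 -1.1] g 0.671
```

Call:
{"api": "arm_command", "payload": {"plan": "0 -0.07 -0.04 0; 0 -0.06 -0.04 0; 0.05 0 0 0; 0.05 0 0 0; 0.05 0 0 0; 0.03 0 0 0; 0 0 0 0; 0 0 0 0; 0 0 0 0; 0 0 0 0"}}

```text
time_s: 38.77
eef_pos: [0.5379, -0.3355, 0.0357]
tcp_rot: [[0.0, 0.982, -0.187], [-0.0, -0.187, -0.982], [-1.0, 0.0, 0.0]]
wrist_force: [0.3, -0.0, -0.4]
grip_width: 0.671
```

Run:
```python
from h import *
s=st()
```

```text
t 38.77 p [ 0.5379 -0.3355  0.0357] L [  34.8 -351.5   35.7] yaw -10.78 F [ 0.3 -0.  -0.4] g 0.671
```

Call:
{"api": "arm_command", "payload": {"plan": "0.04 0 0 0; 0.02 0 0 0; 0 0 0 0; 0 0 0 0; 0 0 0 0; 0 0 0 0; 0 0 0 0; 0 0 0 0; 0 0 0 0; 0 0 0 0"}}

```text
time_s: 39.6
eef_pos: [0.5379, -0.3355, 0.0347]
tcp_rot: [[0.0, 0.982, -0.187], [-0.0, -0.187, -0.982], [-1.0, 0.0, 0.0]]
wrist_force: [-0.4, 1.0, 2.2]
grip_width: 0.673
```

Call:
{"api": "arm_command", "payload": {"plan": "0 0 0 0; 0 0 0 0; 0 0 0 0; 0 0 0 0; 0 0 0 0; 0 0 0 0; -0.3 0 0 0; -0.6 0 0 0; -0.8 0 0 0; -0.8 0 0 0", "fingers": 1}}

```text
time_s: 40.43
eef_pos: [0.5378, -0.3354, 0.0857]
tcp_rot: [[-0.0, 0.982, -0.187], [0.0, -0.187, -0.982], [-1.0, -0.0, -0.0]]
wrist_force: [-0.4, -0.2, -0.4]
grip_width: 1.001
```

Call:
{"api": "arm_command", "payload": {"plan": "-0.8 0 0 0; -0.8 0 0 0; -0.8 0 0 0; -0.8 0 -0.6 0; -0.8 0 -0.8 0; 0 0 -0.9 0; 0 0 -0.9 0; 0 0 -0.8 0; 0 0 0 0; 0 0 0 0"}}

```text
time_s: 41.27
eef_pos: [0.5532, -0.2566, 0.1657]
tcp_rot: [[0.001, 0.983, -0.185], [-0.001, -0.185, -0.983], [-1.0, 0.001, 0.001]]
wrist_force: [0.2, -1.2, -0.4]
grip_width: 1.001
```

Run:
```python
from seg import *
s=st();snap("20")
I=cv2.imread("pics/top_20.png")
print("jar",circ(I,(386,209),18,lambda s:(s.min(2)>100)&(s.max(2)-s.min(2)<20),.05))
brown=lambda s:(s[:,:,2]-s[:,:,0]>25)
print("brush",rect(I,(434,210),30,brown,.05))
print("mat blue",rect(I,(431,210),35,lambda s:(s[:,:,0]-s[:,:,2]>30),.003))
for n in("side","top"):
  for k,z in(("jar_center",.027),("brush_grip",.043)):
    for e in ctrl.landmark_of(k,n)[:1]:print(k,n,e["score"],onz(n,e["point"],z))
p=I;cv2.imwrite("pics/c20.png",cv2.resize(p[130:290,280:480],None,fx=3.9,fy=3.7))
```

```text
t 41.27 p [ 0.5532 -0.2566  0.1657] L [  35.2 -271.1  165.7] yaw -10.68 F [ 0.2 -1.2 -0.4] g 1.001
jar (array([395.46556474, 212.03305785]), np.int32(363), 17.129314422607422, array([ 0.5335692 , -0.34900008,  0.05      ]))
brush (array([ 0.52119824, -0.4532532 ]), 21.86710548400879, 68.27874755859375, 89.78884887695312, array([ 0.5147833 , -0.45514366], dtype=float32))
mat blue (array([ 0.55273621, -0.41826114]), 10.742812156677246, 74.51593017578125, 89.86776733398438, array([ 0.5551834 , -0.41870183], dtype=float32))
jar_center side 0.73 [ 0.54444367 -0.34411907  0.027     ]
brush_grip side 0.92 [ 0.5506663  -0.44914955  0.043     ]
jar_center top 0.67 [0.52712767 0.01628224 0.027     ]
brush_grip top 0.72 [ 0.58937548 -0.03864641  0.043     ]
```

View pics/c20.png

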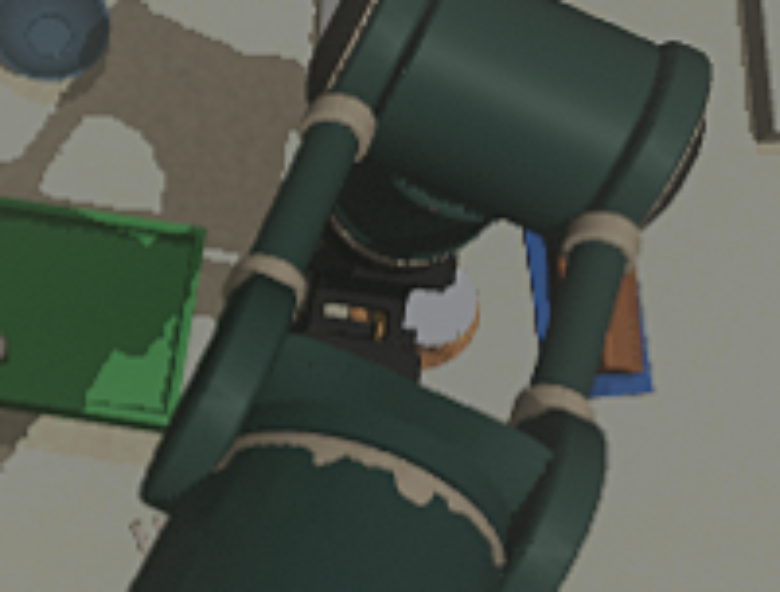

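View pics/side_20.png

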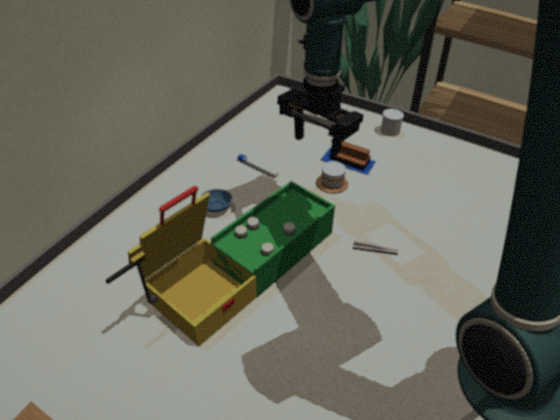

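Call:
{"api": "arm_command", "payload": {"plan": "-0.5 0 -1 0; -0.5 0 -1 0; -0.5 0 -1 0; -0.5 0 -1 0; -0.5 0 -1 0; 0 0 -1 0.5; 0 0 -1 0.5; 0 0 -0.7 1; 0 0 -0.5 1; 0 0 -0.3 1"}}

```text
time_s: 42.4
eef_pos: [0.591, -0.0909, 0.2144]
tcp_rot: [[-0.0, 0.819, -0.574], [0.0, -0.574, -0.819], [-1.0, -0.0, -0.0]]
wrist_force: [0.9, 0.5, -0.7]
grip_width: 1.0
```

Run:
```python
from seg import *
s=st();snap("21")
I=cv2.imread("pics/top_21.png")
print("jar",circ(I,(386,209),18,lambda s:(s.min(2)>100)&(s.max(2)-s.min(2)<20),.05))
print("coaster",circ(I,(386,212),25,lambda s:(s[:,:,2]-s[:,:,0]>35),.004))
for n in("side","top"):
  for k,z in(("jar_center",.027),("brush_grip",.043),("mat_top",.003)):
    for e in ctrl.landmark_of(k,n)[:1]:print(k,n,e["score"],onz(n,e["point"],z))
cv2.imwrite("pics/c21.png",cv2.resize(I[170:250,360:460],None,fx=7,fy=7,interpolation=2))
```

```text
t 42.4 p [ 0.591  -0.0909  0.2144] L [  41.6 -101.3  214.4] yaw -35.05 F [ 0.9  0.5 -0.7] g 1.0
jar (array([392.30555556, 201.21794872]), np.int32(468), 20.67012596130371, array([ 0.56021723, -0.34290608,  0.05      ]))
coaster (array([385.61862917, 217.43936731]), np.int32(569), 16.580608367919922, array([ 0.52655047, -0.33505734,  0.004     ]))
jar_center side 0.68 [ 0.57946683 -0.3420733   0.027     ]
brush_grip side 0.79 [ 0.54950335 -0.45444772  0.043     ]
mat_top side 0.66 [0.77919519 0.17082656 0.003     ]
jar_center top 0.6 [ 0.56999661 -0.33654751  0.027     ]
brush_grip top 0.74 [ 0.54184047 -0.44418224  0.043     ]
mat_top top 0.6 [ 0.55111322 -0.44399926  0.003     ]
```

View pics/c21.png

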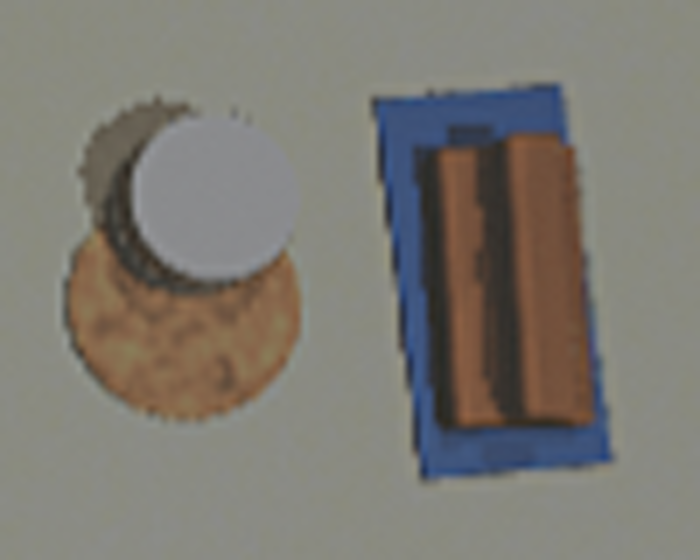

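The jar has been knocked about 3 cm off the coaster's middle. In the top view it's now at about (391,198), with the coaster at (386,213). I'll measure it and grip it again.

Run:
```python
from seg import *
s=ctrl.read_state()
I=cv2.imread("pics/top_21.png")
sub=I[170:250,360:460].astype(int);print(sub[28,31],sub[60,10],sub[20,45])
m=cv2.inRange(cv2.cvtColor(I,cv2.COLOR_BGR2GRAY),0,255)
print("hough",[ (c[0],c[1],c[2]) for c in cv2.HoughCircles(cv2.resize(cv2.cvtColor(I[170:250,360:410],cv2.COLOR_BGR2GRAY),None,fx=4,fy=4,interpolation=2),cv2.HOUGH_GRADIENT,1,30,param1=80,param2=18,minRadius=45,maxRadius=60)[0][:3]])
u=(360+217/7-.4,170+198/7-.4);print("jar top",onz("top",u,.05))
J=cv2.imread("pics/side_21.png");cv2.imwrite("pics/c21s.png",cv2.resize(J[130:210,290:390],None,fx=7,fy=7,interpolation=2))
```

```text
[142 140 139] [130 138 137] [129 138 138]
hough [(np.float32(125.5), np.float32(107.5), np.float32(52.6))]
jar top [ 0.56850964 -0.33923923  0.05      ]
```

View pics/c21s.png

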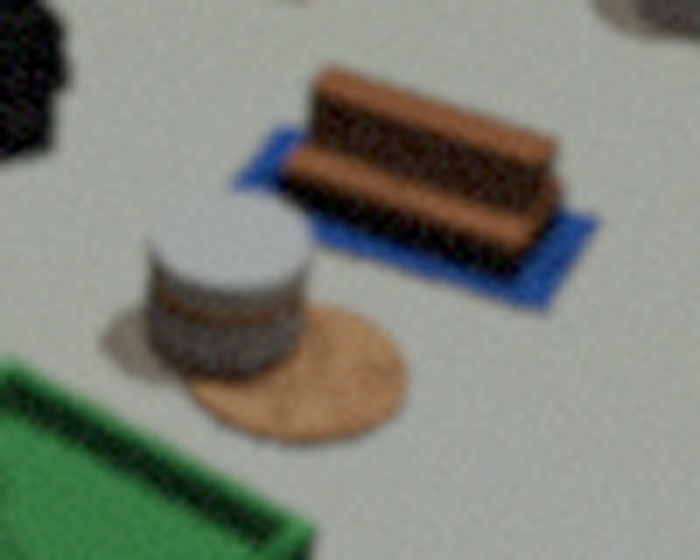

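Run:
```python
from seg import *
print(onz("side",(290+231/7-.4,130+240/7-.4),.05), onz("top",(391,196.6),.05))
s=st();w=np.array([.5693,-.3385,.13]);y=np.arctan2(s["tcp_rot"][1,1],s["tcp_rot"][0,1]);print(axes(y)@(w-s["eef_pos"])*50)
```

```text
[ 0.56882536 -0.33480905  0.05      ] [ 0.57165042 -0.34040196  0.05      ]
t 42.8 p [ 0.5906 -0.0923  0.2144] L [  41.5 -102.8  214.4] yaw -34.76 F [-0.3  0.3 -0.2] g 1.0
[ 4.22108166  6.14372069 10.71758176]
```

Call:
{"api": "arm_command", "payload": {"plan": "0 0.6 1 0; 0 0.6 1 0; 0 0.6 1 0; 0 0.6 1 0; 0.4 0.6 1 0; 0.4 0.6 1 0; 0.4 0.6 1 0; 0.4 0.6 1 0; 0.4 0.6 1 0; 0.4 0.6 1 0"}}

```text
time_s: 43.63
eef_pos: [0.5748, -0.326, 0.1661]
tcp_rot: [[0.0, 0.821, -0.57], [-0.0, -0.57, -0.821], [-1.0, 0.0, 0.0]]
wrist_force: [-0.0, 0.4, -0.4]
grip_width: 0.997
```

Call:
{"api": "arm_command", "payload": {"plan": "0.4 0.14 0.7 0; 0.4 0 0 0; 0.4 0 0 0; 0.4 0 0 0; 0.2 0 0 0; 0 0 0 0; 0 0 0 0; 0 0 0 0; 0 0 0 0; 0 0 0 0"}}

```text
time_s: 44.47
eef_pos: [0.5701, -0.3374, 0.1312]
tcp_rot: [[0.001, 0.822, -0.57], [-0.001, -0.57, -0.822], [-1.0, 0.001, -0.0]]
wrist_force: [-0.2, 0.2, -0.3]
grip_width: 1.0
```

Run:
```python
from seg import *
s=st();snap("22")
w=np.array([.5697,-.338,.037]);y=np.arctan2(s["tcp_rot"][1,1],s["tcp_rot"][0,1]);print(axes(y)@(w-s["eef_pos"])*50)
J=cv2.imread("pics/side_22.png");cv2.imwrite("pics/c22s.png",cv2.resize(J[90:230,270:410],None,fx=4,fy=4,interpolation=2))
```

```text
t 44.47 p [ 0.5701 -0.3374  0.1312] L [  66.8 -347.5  131.2] yaw -34.75 F [-0.2  0.2 -0.3] g 1.0
[ 4.71247448e+00 -3.63127167e-04  3.44674319e-02]
```

View pics/c22s.png

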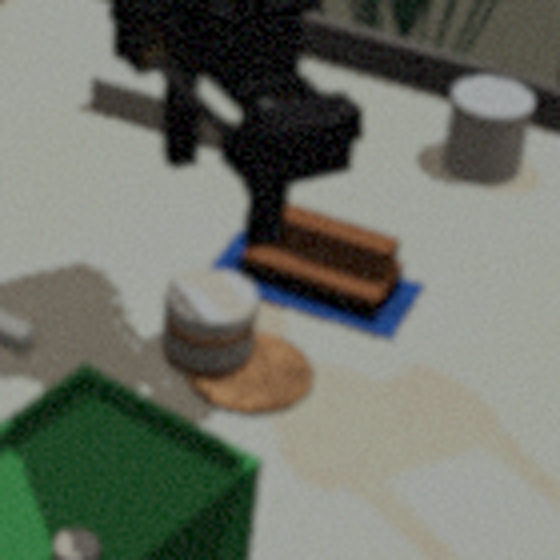

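Call:
{"api": "arm_command", "payload": {"plan": "0.6 0 0 0; 0.7 0 0 0; 0.7 0 0 0; 0.7 0 0 0; 0.7 0 0 0; 0.5 0 0 0; 0.4 0 0 0; 0.3 0 0 0; 0.1 0 0 0; 0 0 0 0"}}

```text
time_s: 45.4
eef_pos: [0.5694, -0.3374, 0.0359]
tcp_rot: [[-0.001, 0.821, -0.57], [0.0, -0.57, -0.821], [-1.0, -0.001, 0.0]]
wrist_force: [-0.6, 0.0, 0.3]
grip_width: 1.0
```

Call:
{"api": "arm_command", "payload": {"plan": "0 0 0 0; 0 0 0 0; 0 0 0 0; 0 0 0 0; 0 0 0 0; 0 0 0 0; 0 0 0 0; 0 0 0 0; 0 0 0 0; 0 0 0 0", "fingers": 0}}

```text
time_s: 46.23
eef_pos: [0.57, -0.3377, 0.0372]
tcp_rot: [[0.001, 0.821, -0.57], [-0.001, -0.57, -0.821], [-1.0, 0.001, -0.0]]
wrist_force: [0.7, 0.2, 5.8]
grip_width: 0.675
```

Call:
{"api": "arm_command", "payload": {"plan": "-0.1 0 0 0; -0.2 0 0 0; -0.2 0 0 0; -0.1 0 0 0; 0 0 0 0; 0 0 0 0; 0 0 0 0; 0 0 0 0; 0 0 0 0; 0 0 0 0"}}

```text
time_s: 47.07
eef_pos: [0.5694, -0.3374, 0.0483]
tcp_rot: [[-0.0, 0.821, -0.57], [0.0, -0.57, -0.821], [-1.0, -0.0, -0.0]]
wrist_force: [0.4, -0.7, -1.6]
grip_width: 0.678
```

Run:
```python
from seg import *
s=st();snap("23")
w=np.array([.5378,-.3350,.0347]);y=np.arctan2(s["tcp_rot"][1,1],s["tcp_rot"][0,1]);print(axes(y)@(w-s["eef_pos"])*50)
J=cv2.imread("pics/side_23.png");cv2.imwrite("pics/c23s.png",cv2.resize(J[90:230,270:410],None,fx=4,fy=4,interpolation=2))
```

```text
t 47.07 p [ 0.5694 -0.3374  0.0483] L [  66.2 -347.6   48.3] yaw -34.78 F [ 0.4 -0.7 -1.6] g 0.678
[ 0.68032677 -1.36854578  0.80318541]
```

View pics/c23s.png

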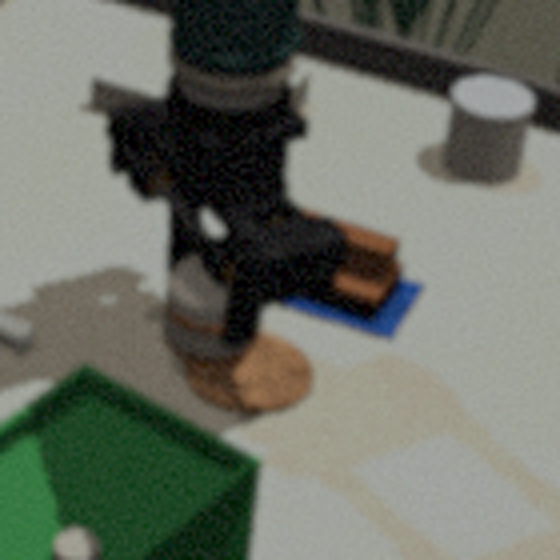

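Call:
{"api": "arm_command", "payload": {"plan": "0 -0.2 0.1 0; 0 -0.3 0.2 0; 0 -0.3 0.2 0; 0 -0.3 0.2 0; 0 -0.27 0.1 0; 0 0 0 0; 0.1 0 0 0; 0.1 0 0 0; 0.1 0 0 0; 0.1 0 0 0"}}

```text
time_s: 48.0
eef_pos: [0.5382, -0.335, 0.0403]
tcp_rot: [[0.0, 0.821, -0.57], [-0.0, -0.57, -0.821], [-1.0, 0.0, -0.0]]
wrist_force: [0.1, 0.3, -0.6]
grip_width: 0.673
```

Run:
```python
from seg import *
s=st()
w=np.array([.5378,-.3350,.037]);y=np.arctan2(s["tcp_rot"][1,1],s["tcp_rot"][0,1]);print(axes(y)@(w-s["eef_pos"])*50)
```

```text
t 48.0 p [ 0.5382 -0.335   0.0403] L [  35.1 -351.    40.3] yaw -34.77 F [ 0.1  0.3 -0.6] g 0.673
[ 0.16423954 -0.01911331  0.01043989]
```

Call:
{"api": "arm_command", "payload": {"plan": "0.05 0 0 0; 0.05 0 0 0; 0.05 0 0 0; 0.04 0 0 0; 0 0 0 0; 0 0 0 0; 0 0 0 0; 0 0 0 0; 0 0 0 0; 0 0 0 0"}}

```text
time_s: 48.83
eef_pos: [0.538, -0.335, 0.0372]
tcp_rot: [[0.0, 0.821, -0.57], [0.0, -0.57, -0.821], [-1.0, 0.0, -0.0]]
wrist_force: [-2.1, 2.2, 6.3]
grip_width: 0.677
```

Contact: 6 N upwards on the tool. Releasing and rising straight up.

Call:
{"api": "arm_command", "payload": {"plan": "0 0 0 0; 0 0 0 0; 0 0 0 0; 0 0 0 0; 0 0 0 0; 0 0 0 0; -0.4 0 0 0; -0.8 0 0 0; -1 0 0 0; -1 0 0 0", "fingers": 1}}

```text
time_s: 49.67
eef_pos: [0.5376, -0.3348, 0.1013]
tcp_rot: [[-0.001, 0.821, -0.57], [0.001, -0.57, -0.821], [-1.0, -0.001, 0.0]]
wrist_force: [0.5, 0.2, 0.2]
grip_width: 1.003
```

Call:
{"api": "arm_command", "payload": {"plan": "-1 0 0 0; -1 0 0 0; -1 0 0 0; 0 -0.3 -1 0.83; 0 -0.4 -1 0.83; 0 -0.5 -1 0.83; 0 -0.6 -1 0.83; 0 -0.8 -0.8 0.83; 0 -0.8 -0.6 0.83; 0 -0.8 -0.5 0.83"}}

```text
time_s: 50.5
eef_pos: [0.5741, -0.1892, 0.1614]
tcp_rot: [[0.001, 0.344, -0.939], [-0.0, -0.939, -0.344], [-1.0, 0.0, -0.001]]
wrist_force: [-0.5, 0.5, 0.5]
grip_width: 0.999
```

Run:
```python
from seg import *
s=st();snap("24")
I=cv2.imread("pics/top_24.png")
cv2.imwrite("pics/c24.png",cv2.resize(I[170:250,360:460],None,fx=7,fy=7,interpolation=2))
```

```text
t 50.5 p [ 0.5741 -0.1892  0.1614] L [  43.2 -201.1  161.4] yaw -69.86 F [-0.5  0.5  0.5] g 0.999
```

View pics/c24.png

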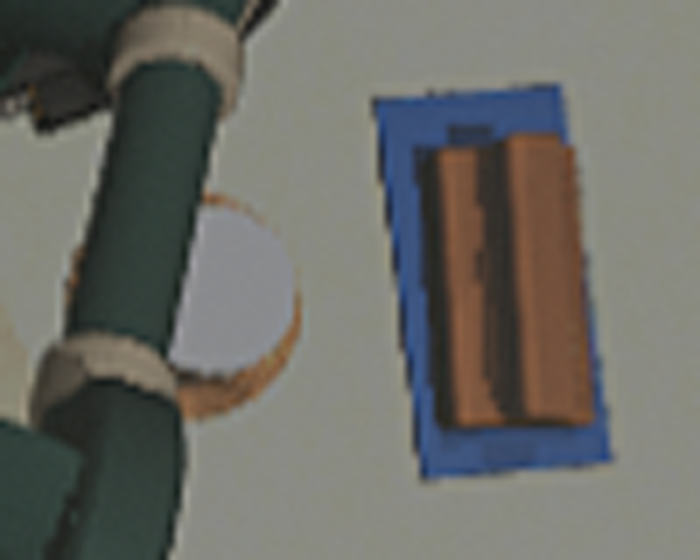

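Run:
```python
from seg import *
U=lambda x,y:(360+(x+.5)/7-.5,170+(y+.5)/7-.5)
R=[onz("top",U(*c),.053) for c in((508,140),(574,135),(594,423),(522,427))]
M=[onz("top",U(*c),.003) for c in((375,98),(562,86),(611,462),(424,480))]
for n,A in(("ridge",R),("mat",M)):
    A=np.array(A)[:,:2];print(n,A.mean(0).round(4),"len",np.linalg.norm(A[0]-A[3]).round(4),np.linalg.norm(A[1]-A[2]).round(4),"wid",np.linalg.norm(A[0]-A[1]).round(4),np.linalg.norm(A[3]-A[2]).round(4))
    for i,j in((3,0),(2,1)): d=A[i]-A[j];d=-d;print(" ang",np.degrees(np.arctan2(*( -d[::-1] if d[0]>0 else d[::-1])))%180)
J=cv2.imread("pics/side_24.png");cv2.imwrite("pics/c24s.png",cv2.resize(J[120:210,290:390],None,fx=7,fy=6.6,interpolation=2))
```

```text
ridge [ 0.5365 -0.4521] len 0.1001 0.1005 wid 0.0233 0.025
 ang 178.62239318628184
 ang 179.6177893020885
mat [ 0.5439 -0.4494] len 0.1401 0.1382 wid 0.0692 0.0683
 ang 3.458823323789318
 ang 3.08136296364259
```

View pics/c24s.png

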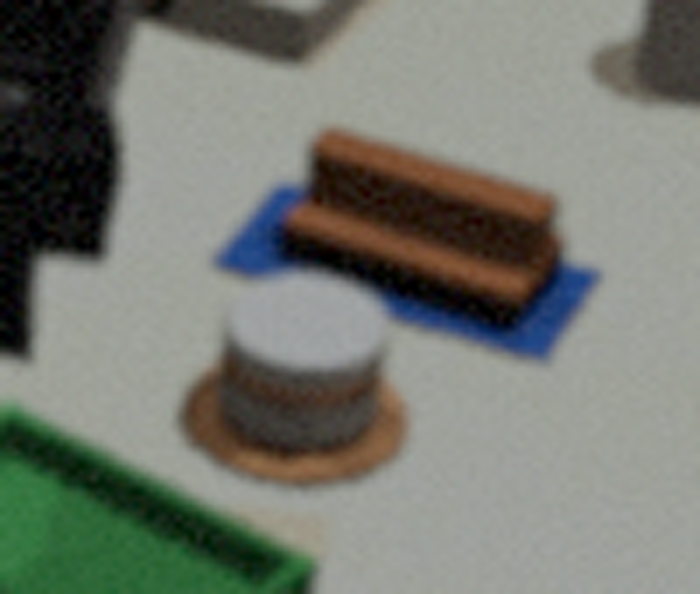

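Run:
```python
from seg import *
U=lambda x,y:(290+(x+.5)/7-.5,120+(y+.5)/6.6-.5)
R=[onz("side",U(*c),.053) for c in((328,130),(553,193),(551,220),(314,151))]
print(np.array(R).round(4),np.mean(R,0))
M=[onz("side",U(*c),.003) for c in((288,187),(599,272),(548,355),(220,264))]
print(np.array(M).round(4),np.mean(M,0))
```

```text
[[ 0.5865 -0.4527  0.053 ]
 [ 0.4937 -0.4571  0.053 ]
 [ 0.4869 -0.4389  0.053 ]
 [ 0.5843 -0.4356  0.053 ]] [ 0.53784189 -0.44605781  0.053     ]
[[ 0.6106 -0.4754  0.003 ]
 [ 0.4785 -0.4846  0.003 ]
 [ 0.4734 -0.4203  0.003 ]
 [ 0.6082 -0.4099  0.003 ]] [ 0.54265563 -0.44754826  0.003     ]
```

Run:
```python
from h import *
st();plan([(np.array([.512,-.45,.12]),np.radians(-89),19)])
```

```text
t 50.6 p [ 0.5741 -0.188   0.1613] L [  43.1 -199.9  161.3] yaw -69.53 F [ 0.6 -0.5  0.4] g 0.998
0.14 0.75 0.5 0.216; 0.14 0.76 0.48 0.216; 0.14 0.77 0.47 0.216; 0.14 0.78 0.45 0.216; 0.14 0.79 0.43 0.216; 0.14 0.8 0.41 0.216; 0.14 0.8 0.39 0.216; 0.14 0.81 0.38 0.216; 0.14 0.82 0.36 0.216; 0.13 0.83 0.34 0.216
0.14 0.84 0.32 0.216; 0.13 0.84 0.3 0.216; 0.14 0.85 0.28 0.216; 0.13 0.86 0.26 0.216; 0.14 0.87 0.24 0.216; 0 0 0 0; 0 0 0 0; 0 0 0 0; 0 0 0 0; 0 0 0 0
```

Call:
{"api": "arm_command", "payload": {"plan": "0 0.75 0.5 0.2; 0 0.75 0.5 0.2; 0 0.77 0.47 0.2; 0 0.78 0.45 0.2; 0 0.8 0.43 0.2; 0 0.8 0.4 0.2; 0 0.8 0.4 0.2; 0 0.8 0.38 0.2; 0 0.82 0.36 0.2; 0 0.83 0.34 0.2", "fingers": 0.6}}

```text
time_s: 51.43
eef_pos: [0.5321, -0.3673, 0.1612]
tcp_rot: [[0.0, 0.146, -0.989], [-0.001, -0.989, -0.146], [-1.0, 0.001, -0.0]]
wrist_force: [0.6, 0.3, -0.5]
grip_width: 0.596
```

Call:
{"api": "arm_command", "payload": {"plan": "0.2 0.84 0.32 0.25; 0.3 0.84 0.3 0.25; 0.4 0.85 0.28 0.25; 0.4 0.86 0.26 0.25; 0.4 0.87 0.24 0.25; 0.4 0 0 0; 0 0 0 0; 0 0 0 0; 0 0 0 0; 0 0 0 0"}}

```text
time_s: 52.27
eef_pos: [0.5135, -0.4522, 0.1192]
tcp_rot: [[0.001, 0.016, -1.0], [-0.0, -1.0, -0.016], [-1.0, 0.0, -0.001]]
wrist_force: [0.6, 0.3, 0.7]
grip_width: 0.603
```

Run:
```python
from seg import *
st();plan([(np.array([.512,-.45,.038]),np.radians(-89),15)])
snap("25");J=cv2.imread("pics/side_25.png");cv2.imwrite("pics/c25s.png",cv2.resize(J[70:210,270:410],None,fx=4,fy=4,interpolation=2))
```

```text
t 52.27 p [ 0.5135 -0.4522  0.1192] L [  32.5 -470.7  119.2] yaw -89.07 F [0.6 0.3 0.7] g 0.603
0.68 -0.02 0.01 -0.002; 0.68 -0.02 0.01 -0.002; 0.67 -0.02 0.01 -0.002; 0.68 -0.02 0.01 -0.002; 0.67 -0.01 0.02 -0.002; 0.68 -0.02 0.01 -0.002; 0 0 0 0; 0 0 0 0; 0 0 0 0; 0 0 0 0
```

View pics/c25s.png

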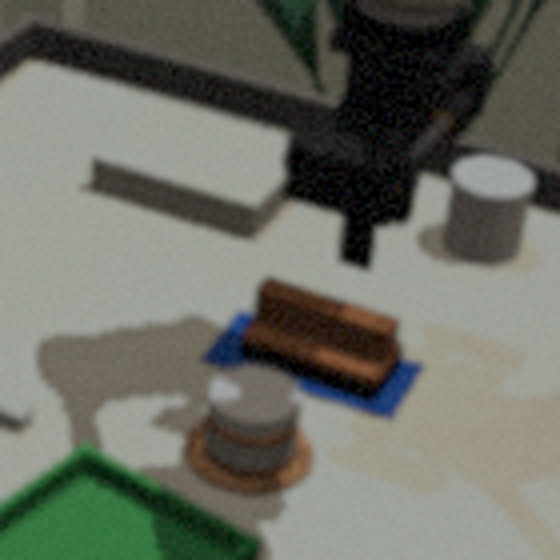

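Call:
{"api": "arm_command", "payload": {"plan": "0.5 -0.1 0 0; 0.6 0 0 0; 0.6 0 0 0; 0.6 0 0 0; 0.6 0 0 0; 0.5 0 0 0; 0.3 0 0 0; 0.2 0 0 0; 0.1 0 0 0; 0 0 0 0"}}

```text
time_s: 53.2
eef_pos: [0.5128, -0.4508, 0.0383]
tcp_rot: [[-0.0, 0.015, -1.0], [0.0, -1.0, -0.015], [-1.0, -0.0, 0.0]]
wrist_force: [0.2, -0.1, -0.7]
grip_width: 0.6
```

Run:
```python
from seg import *
st()
snap("26");J=cv2.imread("pics/side_26.png");cv2.imwrite("pics/c26s.png",cv2.resize(J[70:210,270:410],None,fx=4,fy=4,interpolation=2))
```

```text
t 53.2 p [ 0.5128 -0.4508  0.0383] L [  31.6 -469.4   38.3] yaw -89.14 F [ 0.2 -0.1 -0.7] g 0.6
```

View pics/c26s.png

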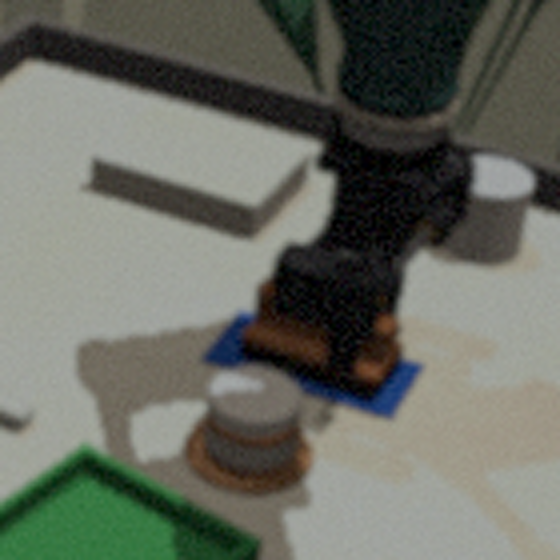

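The fingers straddle the ridge near the robot end, as planned. Grip and lift.

Call:
{"api": "arm_command", "payload": {"plan": "0 0 0 0; 0 0 0 0; 0 0 0 0; 0 0 0 0; 0 0 0 0; 0 0 0 0; 0 0 0 0; 0 0 0 0; 0 0 0 0; 0 0 0 0", "fingers": 0}}

```text
time_s: 54.13
eef_pos: [0.5129, -0.4507, 0.0389]
tcp_rot: [[-0.0, 0.015, -1.0], [0.0, -1.0, -0.015], [-1.0, -0.0, 0.0]]
wrist_force: [-0.7, 1.0, 3.6]
grip_width: 0.226
```

Call:
{"api": "arm_command", "payload": {"plan": "-0.2 0 0 0; -0.5 0 0 0; -0.8 0 0 0; -1 0 0 0; -1 0 0 0; -1 0 0 0; -1 0 0 0; -0.8 0 0 0; -0.2 0 0 0; 0 0 0 0"}}

```text
time_s: 54.97
eef_pos: [0.5138, -0.4517, 0.1712]
tcp_rot: [[0.003, 0.015, -1.0], [-0.003, -1.0, -0.015], [-1.0, 0.003, -0.003]]
wrist_force: [-0.3, 0.2, -1.5]
grip_width: 0.225
```

Run:
```python
from seg import *
st()
snap("27");J=cv2.imread("pics/side_27.png");cv2.imwrite("pics/c27s.png",cv2.resize(J[40:200,270:430],None,fx=3.7,fy=3.7,interpolation=2))
```

```text
t 54.97 p [ 0.5138 -0.4517  0.1712] L [  32.7 -470.2  171.2] yaw -89.14 F [-0.3  0.2 -1.5] g 0.225
```

View pics/c27s.png

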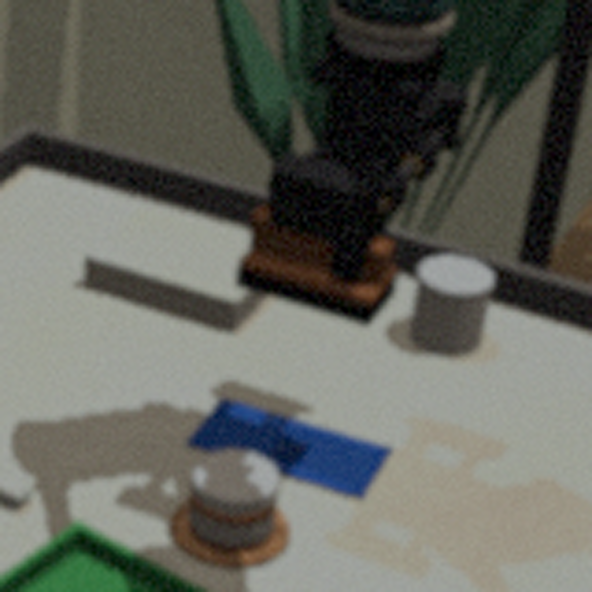

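Run:
```python
from h import *
st();plan([(W((-36.5,-150,171)),Q[2]-np.pi/2,19)])
```

```text
t 55.07 p [ 0.5125 -0.4504  0.168 ] L [  31.1 -469.2  168. ] yaw -89.14 F [-0.6  1.  -2.8] g 0.222
-0.01 -0.91 0.01 0.107; -0.01 -0.91 0.02 0.107; -0.01 -0.91 0.03 0.107; -0.01 -0.9 0.04 0.107; -0.01 -0.9 0.05 0.107; -0.01 -0.9 0.06 0.107; -0.01 -0.9 0.07 0.107; -0.01 -0.9 0.08 0.107; -0.01 -0.9 0.09 0.107; -0.01 -0.9 0.09 0.107
-0.01 -0.9 0.11 0.107; -0.01 -0.9 0.12 0.107; -0.01 -0.9 0.12 0.107; -0 -0.9 0.14 0.107; -0.01 -0.9 0.14 0.107; -0 -0.89 0.16 0.107; -0.01 -0.89 0.16 0.107; -0 -0.89 0.18 0.107; 0 0 0 0; 0 0 0 0
```

Call:
{"api": "arm_command", "payload": {"plan": "0 -0.4 0.02 0.1; 0 -0.8 0.02 0.1; 0 -0.9 0.03 0.1; 0 -0.9 0.04 0.1; 0 -0.9 0.05 0.1; 0 -0.9 0.06 0.1; 0 -0.9 0.07 0.1; 0 -0.9 0.08 0.1; 0 -0.9 0.1 0.1; 0 -0.9 0.1 0.1"}}

```text
time_s: 55.9
eef_pos: [0.5061, -0.2803, 0.1668]
tcp_rot: [[-0.003, -0.09, -0.996], [0.002, -0.996, 0.09], [-1.0, -0.002, 0.003]]
wrist_force: [0.1, 0.2, -2.3]
grip_width: 0.227
```

Call:
{"api": "arm_command", "payload": {"plan": "0 -0.9 0.1 0.1; 0 -0.9 0.1 0.1; 0 -0.9 0.12 0.1; 0 -0.9 0.14 0.1; 0 -0.9 0.14 0.1; 0 -0.9 0.15 0.1; 0 -0.8 0.15 0.1; 0 -0.6 0.15 0.1; 0 -0.3 0.1 0.1; 0 0 0 0"}}

```text
time_s: 56.73
eef_pos: [0.5013, -0.1369, 0.1674]
tcp_rot: [[-0.003, -0.182, -0.983], [0.001, -0.983, 0.182], [-1.0, -0.001, 0.003]]
wrist_force: [0.5, 0.2, -1.5]
grip_width: 0.228
```

Run:
```python
from seg import *
st();plan([(W((-36.5,-150,125)),Q[2]-np.pi/2,10)])
snap("28")
for n in("side",):
  for e in ctrl.landmark_of("cap0_center",n):
    print(n,e["score"],L(onz(n,e["point"],.078)))
for n in("side","top"):
  for e in ctrl.landmark_of("brush_grip",n)[:1]: print(n,e["score"],L(onz(n,e["point"],.171)))
J=cv2.imread("pics/side_28.png");cv2.imwrite("pics/c28s.png",cv2.resize(J[60:320,120:400],None,fx=2.3,fy=2.3,interpolation=2))
```

```text
t 56.73 p [ 0.5013 -0.1369  0.1674] L [ -38.  -163.1  167.4] yaw -100.48 F [ 0.5  0.2 -1.5] g 0.228
0.42 -0.13 -0.02 0.007; 0.42 -0.13 -0.01 0.007; 0.43 -0.13 -0.02 0.007; 0.42 -0.13 -0.01 0.007; 0.43 -0.14 -0.02 0.007; 0 0 0 0; 0 0 0 0; 0 0 0 0; 0 0 0 0; 0 0 0 0
side 0.7 [-45.6835865  -80.40291218  78.        ]
side 0.72 [ -66.32989431 -194.34517762  171.        ]
top 0.35 [-173.25501063 -210.06683225  171.        ]
```

View pics/c28s.png

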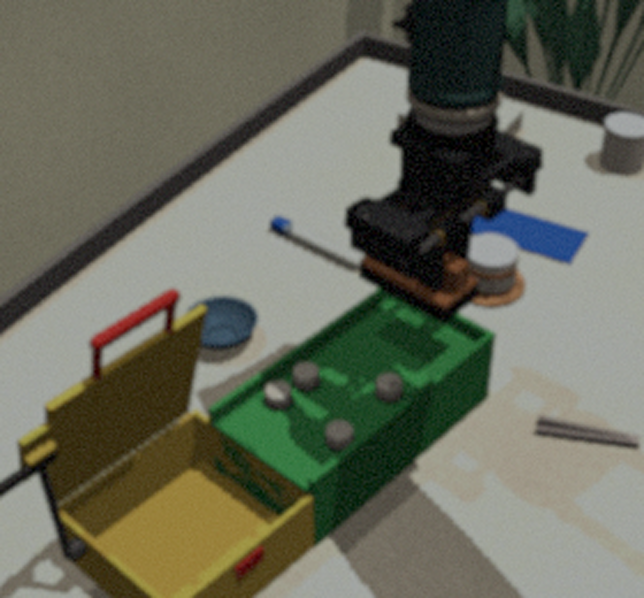

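View pics/top_28.png

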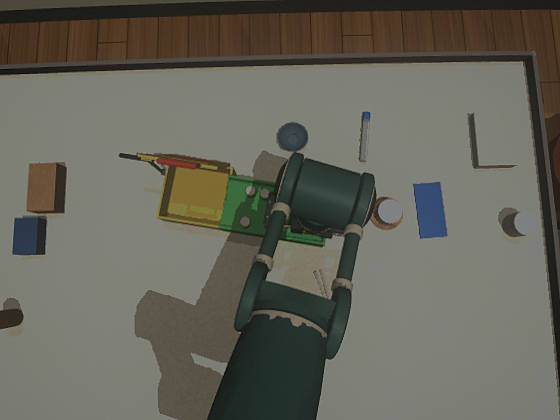

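Call:
{"api": "arm_command", "payload": {"plan": "0.4 -0.13 0 0.03; 0.5 -0.13 0 0; 0.5 -0.13 -0.05 0; 0.4 -0.13 0 0; 0.3 -0.1 0 0; 0.1 0 0 0; 0 0 0 0; 0 0 0 0; 0 0 0 0; 0 0 0 0"}}

```text
time_s: 57.82
eef_pos: [0.5063, -0.1267, 0.1254]
tcp_rot: [[0.001, -0.186, -0.983], [-0.0, -0.983, 0.186], [-1.0, 0.0, -0.001]]
wrist_force: [0.7, 0.8, -1.7]
grip_width: 0.22
```

Run:
```python
from seg import *
st();plan([(W((-36.5,-150,107)),Q[2]-np.pi/2,5)])
snap("29")
J=cv2.imread("pics/side_29.png");cv2.imwrite("pics/c29s.png",cv2.resize(J[140:300,200:360],None,fx=3.7,fy=3.7,interpolation=2))
# predict brush rectangle overlay for tcp pose
s=ctrl.read_state();t=L(s["eef_pos"])
pts=[(t[0]+24+a,t[1]+b,t[2]-35.9) for a,b in((-50,-25),(50,-25),(50,25),(-50,25))]
c=cv2.imread("pics/c29s.png");pp=np.array([(proj("side",W(p))-[200,140])*3.7 for p in pts]);cv2.polylines(c,[np.int32(pp)],True,(0,0,255),1)
pts=[(t[0]+24+a,t[1]+b,t[2]-35.9+50) for a,b in((-50,-10),(50,-10),(50,10),(-50,10))]
pp=np.array([(proj("side",W(p))-[200,140])*3.7 for p in pts]);cv2.polylines(c,[np.int32(pp)],True,(255,255,0),1)
cv2.imwrite("pics/c29o.png",c)
```

```text
t 57.82 p [ 0.5063 -0.1267  0.1254] L [ -34.9 -152.2  125.4] yaw -100.72 F [ 0.7  0.8 -1.7] g 0.22
0.23 -0.03 0.02 -0.001; 0.23 -0.03 0.02 -0.001; 0.23 -0.03 0.02 -0.001; 0.23 -0.02 0.02 -0.001; 0 0 0 0; 0 0 0 0; 0 0 0 0; 0 0 0 0; 0 0 0 0; 0 0 0 0
```

View pics/c29o.png

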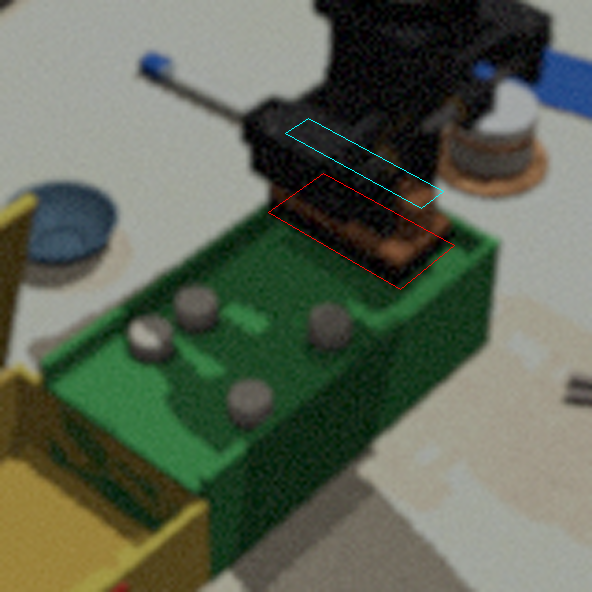

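The red outline predicted for the brush bottom matches the picture. Lowering onto the ledge.

Call:
{"api": "arm_command", "payload": {"plan": "0.2 0 0.07 0; 0.2 0 0 0; 0.2 0 0 0; 0.15 0 0 0; 0.1 0 0 0; 0.05 0 0 0; 0 0 0 0; 0 0 0 0; 0 0 0 0; 0 0 0 0"}}

```text
time_s: 58.75
eef_pos: [0.5047, -0.1263, 0.1069]
tcp_rot: [[0.0, -0.186, -0.983], [-0.0, -0.983, 0.186], [-1.0, 0.0, -0.0]]
wrist_force: [-0.8, -0.6, -1.4]
grip_width: 0.223
```

Run:
```python
from seg import *
st()
snap("30")
J=cv2.imread("pics/side_30.png");cv2.imwrite("pics/c30s.png",cv2.resize(J[140:300,200:360],None,fx=3.7,fy=3.7,interpolation=2))
```

```text
t 58.75 p [ 0.5047 -0.1263  0.1069] L [ -36.6 -152.1  106.9] yaw -100.72 F [-0.8 -0.6 -1.4] g 0.223
```

View pics/c30s.png

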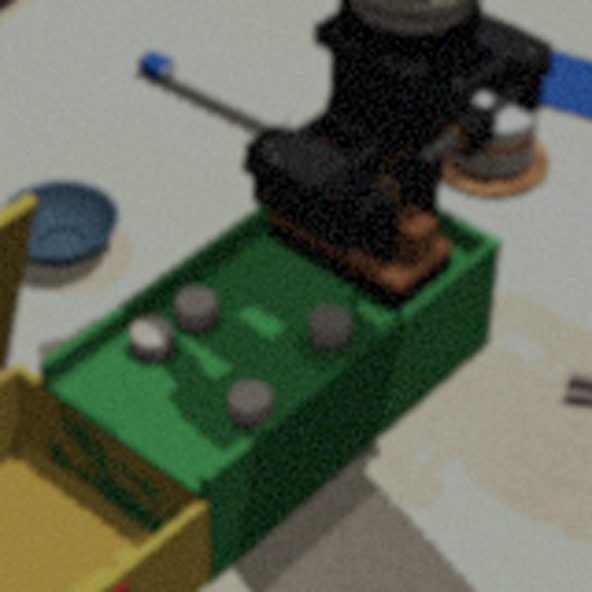

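Call:
{"api": "arm_command", "payload": {"plan": "0 -0.15 0 0; 0 -0.3 0 0; 0 -0.3 0 0; 0 -0.3 0 0; 0 -0.3 0 0; 0 -0.3 0 0; 0 -0.3 0 0; 0 -0.3 0 0; 0 -0.3 0 0; 0 -0.2 0 0"}}

```text
time_s: 59.68
eef_pos: [0.5148, -0.0714, 0.1067]
tcp_rot: [[0.0, -0.186, -0.983], [0.0, -0.983, 0.186], [-1.0, -0.0, -0.0]]
wrist_force: [0.2, 0.7, -1.4]
grip_width: 0.22
```

Run:
```python
from seg import *
st()
snap("31")
J=cv2.imread("pics/side_31.png");cv2.imwrite("pics/c31s.png",cv2.resize(J[140:300,200:360],None,fx=3.7,fy=3.7,interpolation=2))
```

```text
t 59.68 p [ 0.5148 -0.0714  0.1067] L [-36.8 -96.3 106.7] yaw -100.69 F [ 0.2  0.7 -1.4] g 0.22
```

View pics/c31s.png

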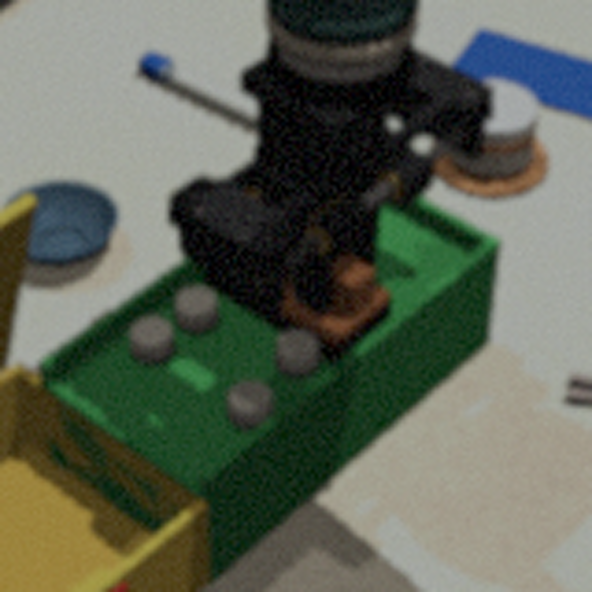

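Call:
{"api": "arm_command", "payload": {"plan": "0 -0.2 0 0; 0 -0.3 0 0; 0 -0.3 0 0; 0 -0.3 0 0; 0 -0.3 0 0; 0 -0.3 0 0; 0 -0.3 0 0; 0 -0.3 0 0; 0 -0.3 0 0; 0 -0.2 0 0"}}

```text
time_s: 60.62
eef_pos: [0.5252, -0.0164, 0.1067]
tcp_rot: [[-0.0, -0.186, -0.983], [0.0, -0.983, 0.186], [-1.0, -0.0, 0.0]]
wrist_force: [-0.3, 0.2, -1.4]
grip_width: 0.221
```

Run:
```python
from seg import *
st()
snap("32")
J=cv2.imread("pics/side_32.png");cv2.imwrite("pics/c32s.png",cv2.resize(J[140:320,160:340],None,fx=3.3,fy=3.3,interpolation=2))
```

```text
t 60.62 p [ 0.5252 -0.0164  0.1067] L [-36.8 -40.3 106.7] yaw -100.7 F [-0.3  0.2 -1.4] g 0.221
```

View pics/c32s.png

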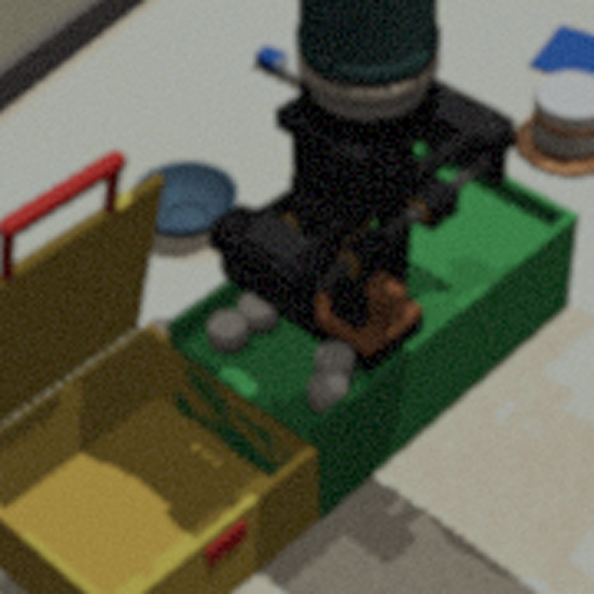

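Call:
{"api": "arm_command", "payload": {"plan": "0 -0.2 0 0; 0 -0.3 0 0; 0 -0.3 0 0; 0 -0.3 0 0; 0 -0.3 0 0; 0 -0.3 0 0; 0 -0.3 0 0; 0 -0.3 0 0; 0 -0.3 0 0; 0 -0.2 0 0"}}

```text
time_s: 61.55
eef_pos: [0.5357, 0.0386, 0.1068]
tcp_rot: [[0.0, -0.186, -0.983], [0.0, -0.983, 0.186], [-1.0, -0.0, -0.0]]
wrist_force: [-0.2, -0.0, -1.5]
grip_width: 0.226
```

Run:
```python
from seg import *
st()
snap("33")
J=cv2.imread("pics/side_33.png");cv2.imwrite("pics/c33s.png",cv2.resize(J[140:320,130:310],None,fx=3.3,fy=3.3,interpolation=2))
```

```text
t 61.55 p [0.5357 0.0386 0.1068] L [-36.8  15.7 106.8] yaw -100.69 F [-0.2 -0.  -1.5] g 0.226
```

View pics/c33s.png

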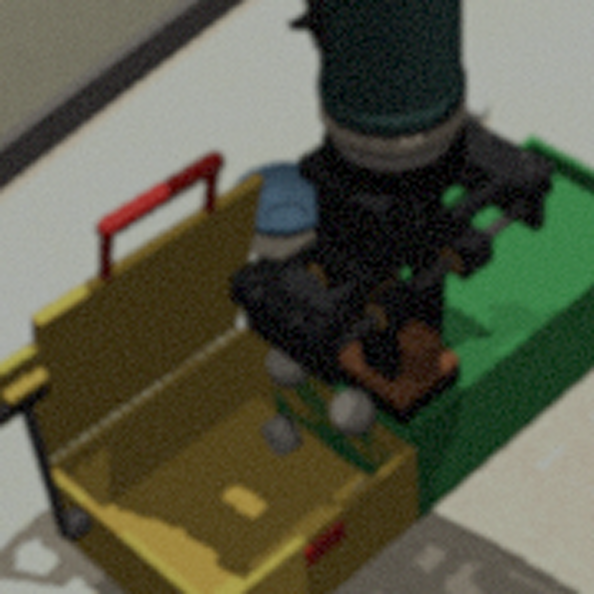

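Call:
{"api": "arm_command", "payload": {"plan": "0 -0.2 0 0; 0 -0.3 0 0; 0 -0.3 0 0; 0 -0.3 0 0; 0 -0.2 0 0; 0 -0.2 0 0; 0 0 0 0; 0 0 0 0; 0 0 0 0; 0 0 0 0"}}

```text
time_s: 62.48
eef_pos: [0.541, 0.0671, 0.1067]
tcp_rot: [[-0.0, -0.186, -0.983], [-0.0, -0.983, 0.186], [-1.0, 0.0, 0.0]]
wrist_force: [-0.6, 0.1, -1.2]
grip_width: 0.223
```

Run:
```python
from seg import *
st()
snap("34")
J=cv2.imread("pics/side_34.png");cv2.imwrite("pics/c34s.png",cv2.resize(J[140:320,130:310],None,fx=3.3,fy=3.3,interpolation=2))
```

```text
t 62.48 p [0.541  0.0671 0.1067] L [-36.8  44.7 106.7] yaw -100.73 F [-0.6  0.1 -1.2] g 0.223
```

View pics/c34s.png

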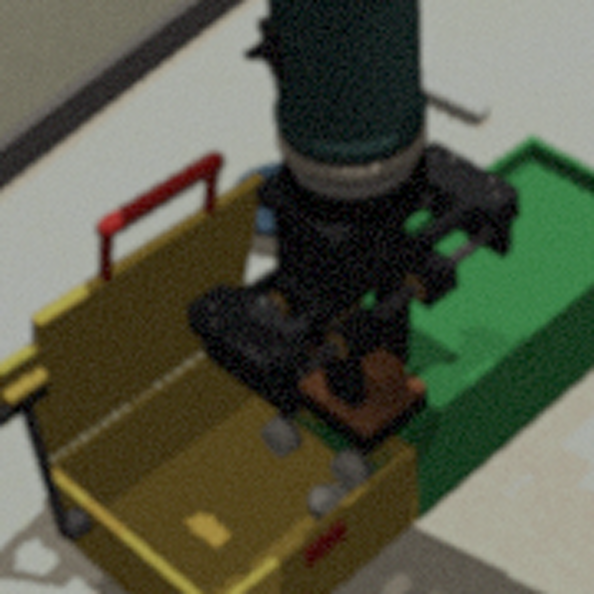

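Call:
{"api": "arm_command", "payload": {"plan": "0 0.3 0 0; 0 0.6 0 0; 0 0.8 0 0; 0 0.8 0 0; 0 0.8 0 0; 0 0.8 0 0; 0 0.8 0 0; 0 0.8 0 0; -0.3 0.8 0 0; -0.8 0.8 0 0"}}

```text
time_s: 63.42
eef_pos: [0.511, -0.0775, 0.1265]
tcp_rot: [[-0.005, -0.186, -0.982], [0.001, -0.982, 0.186], [-1.0, 0.0, 0.005]]
wrist_force: [-0.6, -1.0, -3.6]
grip_width: 0.222
```

Call:
{"api": "arm_command", "payload": {"plan": "-0.8 0.8 0 0; -0.8 0.8 0 0; -0.8 0.8 0 0; -0.6 0.8 0 0; -0.2 0.8 0 0; 0 0.6 0 0; 0 0.3 0 0; 0 0 0 0; 0 0 0 0; 0 0 0 0"}}

```text
time_s: 64.25
eef_pos: [0.4951, -0.1718, 0.1917]
tcp_rot: [[-0.002, -0.186, -0.983], [0.001, -0.983, 0.186], [-1.0, -0.001, 0.002]]
wrist_force: [0.7, -0.3, -1.7]
grip_width: 0.22
```

Run:
```python
from seg import *
st()
snap("35")
J=cv2.imread("pics/side_35.png");cv2.imwrite("pics/c35s.png",cv2.resize(J[140:360,100:350],None,fx=2.7,fy=2.7,interpolation=2))
J=cv2.imread("pics/top_35.png");cv2.imwrite("pics/c35t.png",cv2.resize(J[130:260,110:350],None,fx=3.2,fy=3.2,interpolation=2))
```

```text
t 64.25 p [ 0.4951 -0.1718  0.1917] L [ -37.6 -198.6  191.7] yaw -100.71 F [ 0.7 -0.3 -1.7] g 0.22
```

View pics/c35s.png

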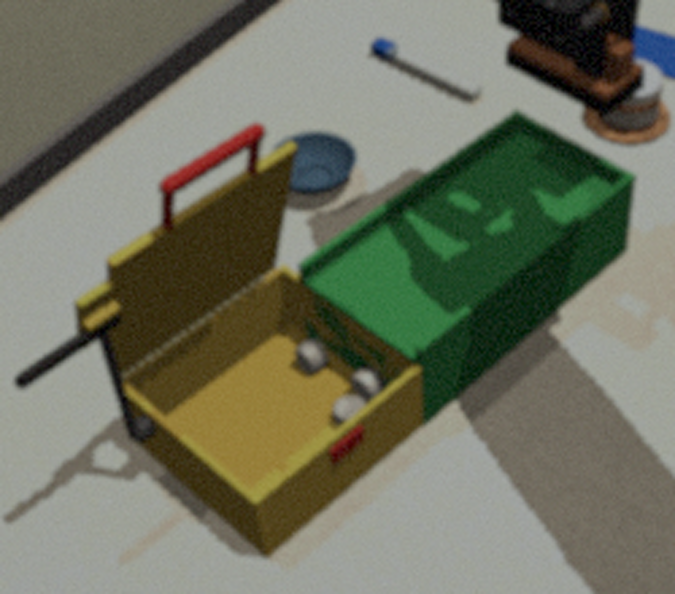

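View pics/c35t.png

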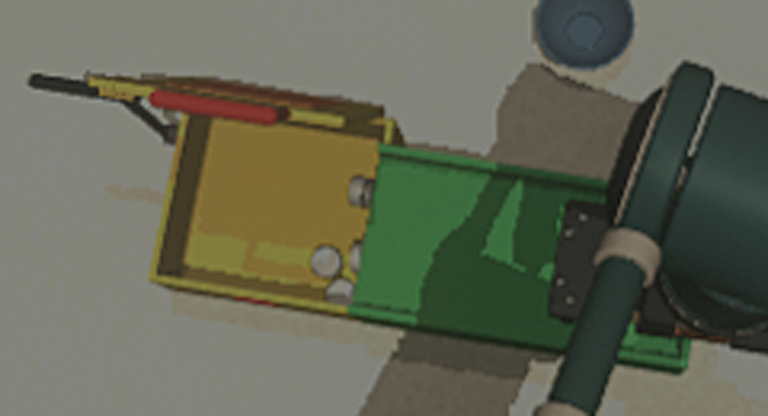

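All four caps are in the box and the ledge looks clear: in the top crop they're at about (360,190), (327,262), (358,255) and (340,290). Taking the brush back to the mat.

Run:
```python
from h import *
st();plan([(np.array([.5193,-.4499,.15]),np.radians(-86.6),17)])
```

```text
t 64.35 p [ 0.4955 -0.1717  0.192 ] L [ -37.3 -198.4  192. ] yaw -100.67 F [-0.4  0.5 -1.7] g 0.224
0.12 0.79 -0.22 -0.138; 0.12 0.79 -0.21 -0.138; 0.12 0.8 -0.2 -0.138; 0.12 0.8 -0.19 -0.138; 0.12 0.8 -0.17 -0.138; 0.13 0.81 -0.16 -0.138; 0.12 0.81 -0.15 -0.138; 0.13 0.81 -0.14 -0.138; 0.12 0.81 -0.13 -0.138; 0.13 0.81 -0.12 -0.138
0.12 0.81 -0.1 -0.138; 0.13 0.82 -0.09 -0.138; 0.12 0.82 -0.08 -0.138; 0.13 0.82 -0.07 -0.138; 0.12 0.82 -0.06 -0.138; 0.13 0.82 -0.04 -0.138; 0.12 0.82 -0.04 -0.138; 0 0 0 0; 0 0 0 0; 0 0 0 0
```

Call:
{"api": "arm_command", "payload": {"plan": "0 0.7 -0.22 -0.14; 0 0.8 -0.22 -0.14; 0 0.8 -0.2 -0.14; 0 0.8 -0.2 -0.14; 0 0.8 -0.18 -0.14; 0 0.8 -0.16 -0.14; 0 0.8 -0.15 -0.14; 0 0.8 -0.14 -0.14; 0 0.8 -0.13 -0.14; 0 0.8 -0.12 -0.14"}}

```text
time_s: 65.18
eef_pos: [0.5112, -0.3336, 0.1923]
tcp_rot: [[-0.0, -0.039, -0.999], [0.0, -0.999, 0.039], [-1.0, -0.0, 0.0]]
wrist_force: [0.9, 0.8, -2.5]
grip_width: 0.22
```

Call:
{"api": "arm_command", "payload": {"plan": "0.2 0.8 -0.1 -0.14; 0.3 0.8 -0.1 -0.14; 0.3 0.8 -0.08 -0.14; 0.3 0.8 -0.07 -0.14; 0.3 0.8 -0.06 -0.14; 0.3 0.8 -0.05 -0.14; 0.3 0.8 -0.05 -0.1; 0.3 0.2 0 0; 0.2 0 0 0; 0 0 0 0"}}

```text
time_s: 66.02
eef_pos: [0.5211, -0.4481, 0.1407]
tcp_rot: [[-0.002, 0.058, -0.998], [0.003, -0.998, -0.058], [-1.0, -0.003, 0.002]]
wrist_force: [-0.4, -0.7, -2.2]
grip_width: 0.225
```

Run:
```python
from seg import *
s=st();plan([(np.array([.5193,-.4499,.07]),np.radians(-86.6),10)])
snap("36")
y=np.arctan2(s["tcp_rot"][1,1],s["tcp_rot"][0,1]);A=axes(y);t=s["eef_pos"]
for n,(x0,x1,y0,y1) in(("side",(290,390,90,190)),("top",(380,480,150,250))):
    J=cv2.imread(f"pics/{n}_36.png")[y0:y1,x0:x1];c=cv2.resize(J,None,fx=5.5,fy=5.5,interpolation=2)
    for dz,hw,col in((-.0359,.025,(0,0,255)),(.0141,.01,(255,255,0))):
        pts=[t-A[2]*(.024+a)+A[1]*b+np.array([0,0,dz]) for a,b in((-.05,-hw),(.05,-hw),(.05,hw),(-.05,hw))]
        cv2.polylines(c,[np.int32([(proj(n,p)-[x0,y0]+.5)*5.5 for p in pts])],True,col,1)
    cv2.imwrite(f"pics/o36{n}.png",c)
```

```text
t 66.02 p [ 0.5211 -0.4481  0.1407] L [  39.2 -465.3  140.7] yaw -86.68 F [-0.4 -0.7 -2.2] g 0.225
0.44 0.01 0.01 -0.002; 0.44 0.01 0.01 -0.002; 0.44 0.01 0.01 -0.002; 0.44 0.01 0.01 -0.002; 0.44 0.01 0.01 -0.002; 0.45 0.01 0.01 -0.002; 0.44 0.01 0.02 -0.002; 0.45 0.02 0.01 -0.002; 0 0 0 0; 0 0 0 0
```

View pics/o36side.png

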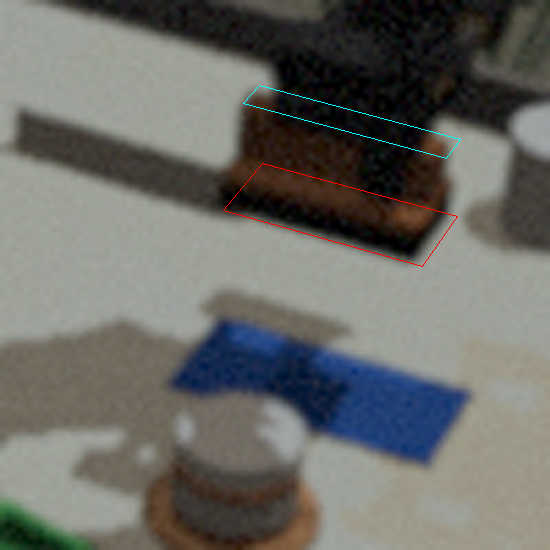

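View pics/o36top.png

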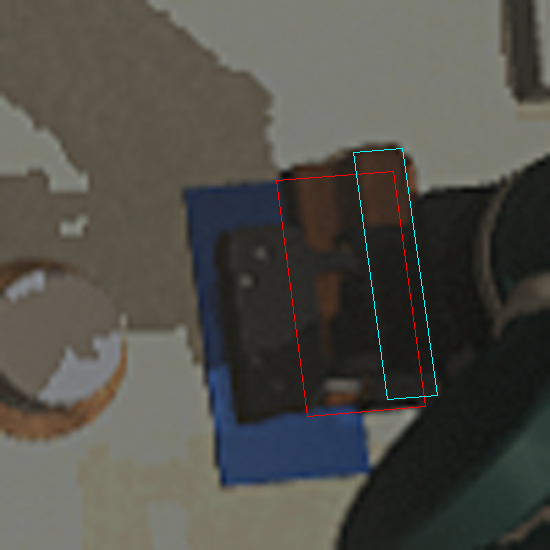

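Call:
{"api": "arm_command", "payload": {"plan": "0.3 0.04 0.1 0; 0.6 0.04 0.15 0; 0.7 0 0 0; 0.7 0 0 0; 0.7 0 0 0; 0.6 0 0 0; 0.5 0 0 0; 0.3 0 0 0; 0.2 0 0 0; 0 0 0 0"}}

```text
time_s: 66.95
eef_pos: [0.5163, -0.4511, 0.0494]
tcp_rot: [[-0.001, 0.058, -0.998], [0.001, -0.998, -0.058], [-1.0, -0.001, 0.001]]
wrist_force: [-0.6, -0.9, -1.5]
grip_width: 0.222
```

```bash
cat > ov.py <<'E'
from seg import *
import sys
tag=sys.argv[1];off=float(sys.argv[2])
s=st();snap(tag);plan([(np.array([.5163,-.45,.0392]),np.radians(-86.6),10)])
y=np.arctan2(s["tcp_rot"][1,1],s["tcp_rot"][0,1]);A=axes(y);t=s["eef_pos"]
for n,(x0,x1,y0,y1) in(("side",(290,390,90,190)),("top",(380,480,150,250))):
    J=cv2.imread(f"pics/{n}_{tag}.png")[y0:y1,x0:x1];c=cv2.resize(J,None,fx=5.5,fy=5.5,interpolation=2)
    for dz,hw,col in((-.0359,.025,(0,0,255)),(.0141,.01,(255,255,0))):
        pts=[t-A[2]*(off+a)+A[1]*b+np.array([0,0,dz]) for a,b in((-.05,-hw),(.05,-hw),(.05,hw),(-.05,hw))]
        cv2.polylines(c,[np.int32([(proj(n,p)-[x0,y0]+.5)*5.5 for p in pts])],True,col,1)
    cv2.imwrite(f"pics/o{tag}{n}.png",c)
E
python3 ov.py 37 0.027
```

```text
t 66.95 p [ 0.5163 -0.4511  0.0494] L [  35.1 -469.1   49.4] yaw -86.68 F [-0.6 -0.9 -1.5] g 0.222
0.3 -0.05 0.02 -0.007; 0.3 -0.04 0.01 -0.007; 0 0 0 0; 0 0 0 0; 0 0 0 0; 0 0 0 0; 0 0 0 0; 0 0 0 0; 0 0 0 0; 0 0 0 0
```

View pics/o37side.png

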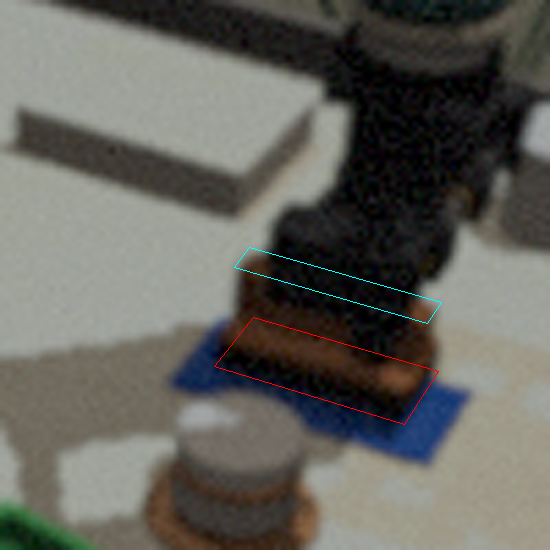

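View pics/o37top.png

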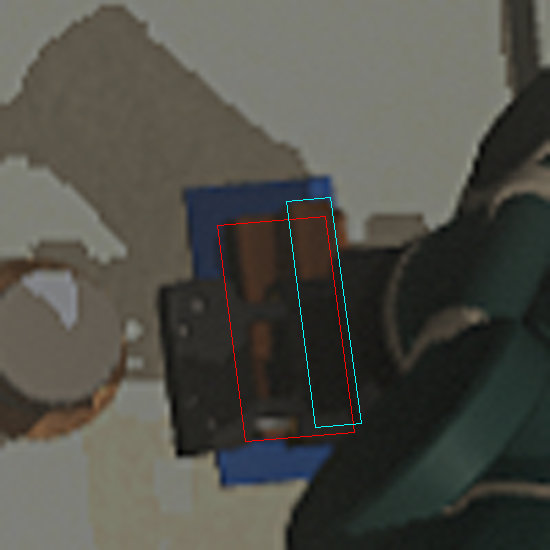

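Call:
{"api": "arm_command", "payload": {"plan": "0.1 -0.05 -0.05 0; 0.1 -0.03 -0.02 0; 0.1 0 0 0; 0.1 0 0 0; 0.05 0 0 0; 0.05 0 0 0; 0 0 0 0; 0 0 0 0; 0 0 0 0; 0 0 0 0"}}

```text
time_s: 67.88
eef_pos: [0.5181, -0.4499, 0.0408]
tcp_rot: [[0.0, 0.058, -0.998], [-0.0, -0.998, -0.058], [-1.0, 0.0, -0.0]]
wrist_force: [-0.1, -0.1, -2.2]
grip_width: 0.226
```

Call:
{"api": "arm_command", "payload": {"plan": "0.04 0 0 0; 0.04 0 0 0; 0.02 0 0 0; 0 0 0 0; 0 0 0 0; 0 0 0 0; 0 0 0 0; 0 0 0 0; 0 0 0 0; 0 0 0 0"}}

```text
time_s: 68.72
eef_pos: [0.5181, -0.4499, 0.0389]
tcp_rot: [[0.0, 0.058, -0.998], [-0.0, -0.998, -0.058], [-1.0, 0.0, -0.0]]
wrist_force: [-2.0, -0.2, 2.0]
grip_width: 0.225
```

The brush has touched down. Releasing it, lifting, and moving well clear for a look.

Call:
{"api": "arm_command", "payload": {"plan": "0 0 0 0; 0 0 0 0; 0 0 0 0; 0 0 0 0; -0.2 0 0 0; -0.6 0 0 0; -1 0 0 0; -1 0 0 0; -1 0 0 0; -1 0 0 0", "fingers": 0.6}}

```text
time_s: 69.55
eef_pos: [0.5183, -0.45, 0.1369]
tcp_rot: [[0.001, 0.058, -0.998], [-0.001, -0.998, -0.058], [-1.0, 0.001, -0.001]]
wrist_force: [0.3, -0.8, 1.1]
grip_width: 0.601
```

Call:
{"api": "arm_command", "payload": {"plan": "-1 -0.5 0 0; -1 -1 0 0; -1 -1 0 0; 0 -1 0.5 0; 0 -1 0.5 0; 0 -1 0.5 0; 0 -1 0.5 0; 0 -1 0.5 0; 0 -1 0.5 0; 0 -1 0.5 0"}}

```text
time_s: 70.38
eef_pos: [0.4368, -0.2634, 0.196]
tcp_rot: [[0.001, 0.058, -0.998], [-0.001, -0.998, -0.058], [-1.0, 0.001, -0.001]]
wrist_force: [-0.1, 0.1, 0.9]
grip_width: 0.606
```

Run:
```python
from seg import *
s=st();snap("38")
for n in("top","side"):
    J=cv2.imread(f"pics/{n}_38.png")
    cv2.imwrite(f"pics/c38{n}.png",cv2.resize(J[170:250,360:460] if n=="top" else J[130:210,290:390],None,fx=7,fy=7,interpolation=2))
```

```text
t 70.38 p [ 0.4368 -0.2634  0.196 ] L [ -77.9 -299.4  196. ] yaw -86.68 F [-0.1  0.1  0.9] g 0.606
```

View pics/c38top.png

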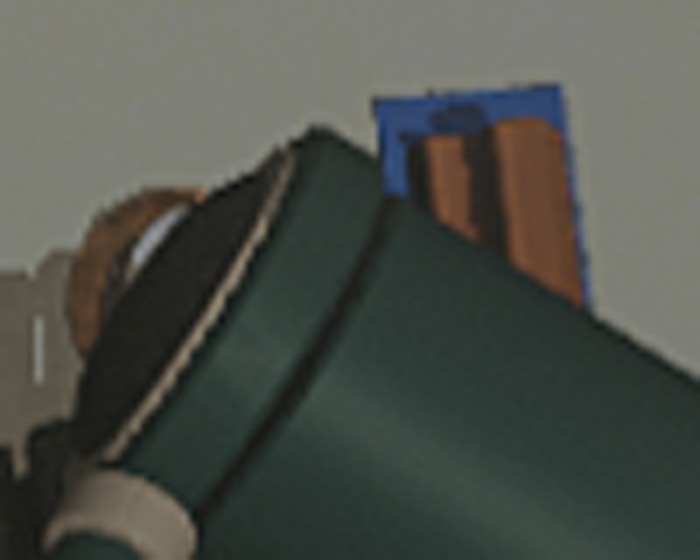

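View pics/c38side.png

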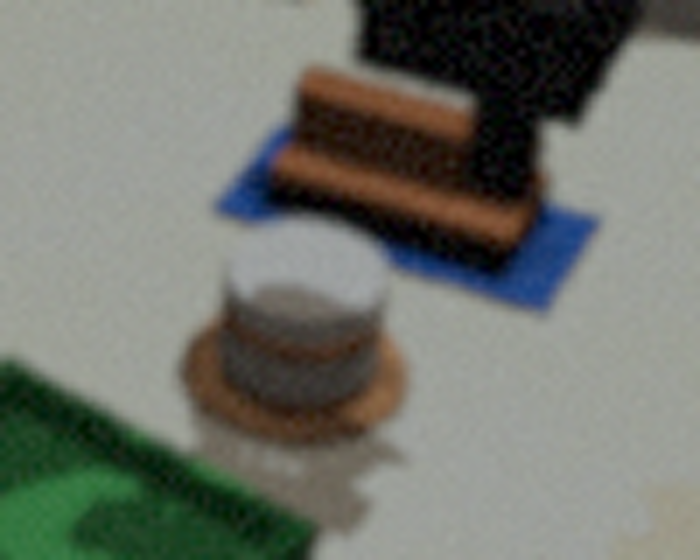

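View pics/side_38.png

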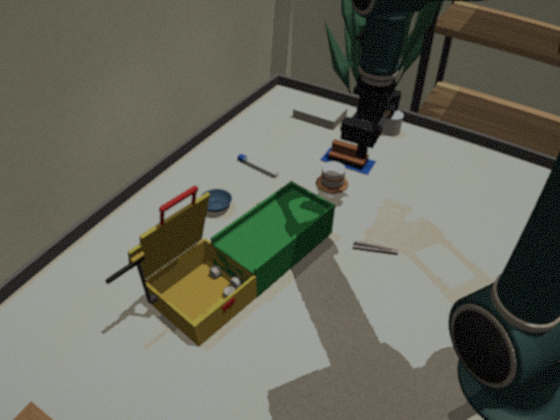

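Call:
{"api": "arm_command", "payload": {"plan": "-0.3 -1 -0.4 0; -0.3 -1 -0.4 0; -0.3 -1 -0.4 0; 0 -1 -0.4 0; 0 -1 -0.4 0; 0 -1 -0.4 0; 0 -1 0 0; 0 -1 0 0; 0 -1 0 0; 0 -1 0 0"}}

```text
time_s: 71.32
eef_pos: [0.4745, -0.0614, 0.2139]
tcp_rot: [[0.002, 0.058, -0.998], [-0.001, -0.998, -0.058], [-1.0, 0.001, -0.002]]
wrist_force: [0.1, -0.3, 0.2]
grip_width: 0.599
```

Run:
```python
from seg import *
s=st();snap("39")
for n in("top","side"):
    J=cv2.imread(f"pics/{n}_39.png")
    cv2.imwrite(f"pics/c39{n}.png",cv2.resize(J[170:250,360:460] if n=="top" else J[130:210,290:390],None,fx=7,fy=7,interpolation=2))
```

```text
t 71.32 p [ 0.4745 -0.0614  0.2139] L [-78.3 -93.9 213.9] yaw -86.69 F [ 0.1 -0.3  0.2] g 0.599
```

View pics/c39top.png

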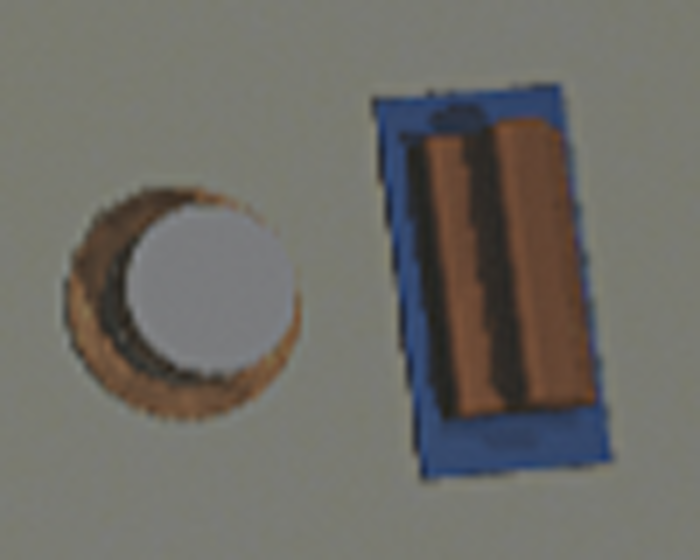

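View pics/c39side.png

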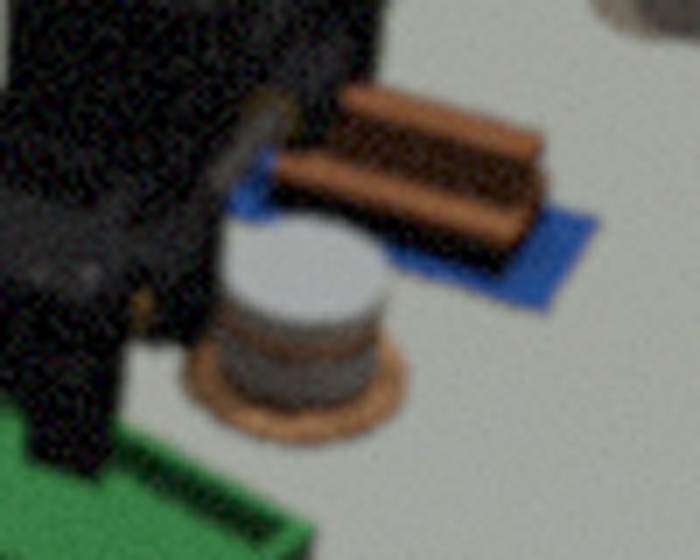

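Run:
```python
from seg import *
U=lambda x,y:(360+(x+.5)/7-.5,170+(y+.5)/7-.5)
R=np.array([onz("top",U(*c),.053) for c in((495,123),(558,118),(597,402),(527,409))]);print(R.round(4),R.mean(0))
B=np.array([onz("top",U(*c),.025) for c in((408,138),(445,416))]);print("board left edge",B)
print("jar",onz("top",U(212,290),.05))
V=lambda x,y:(290+(x+.5)/7-.5,130+(y+.5)/7-.5)
print("jar side",onz("side",V(306,272),.05))
S=np.array([onz("side",V(*c),.053) for c in((300,88),(318,66),(544,132),(540,152))]);print("ridge side",S.round(4),S.mean(0))
I=cv2.imread("pics/side_39.png")
```

```text
[[ 0.5921 -0.4371  0.053 ]
 [ 0.5934 -0.4593  0.053 ]
 [ 0.4939 -0.4654  0.053 ]
 [ 0.4921 -0.441   0.053 ]] [ 0.54286813 -0.45071013  0.053     ]
board left edge [[ 0.59276302 -0.41506693  0.025     ]
 [ 0.49296691 -0.42143796  0.025     ]]
jar [ 0.53643047 -0.33554309  0.05      ]
jar side [ 0.53717216 -0.33175442  0.05      ]
ridge side [[ 0.5895 -0.4341  0.053 ]
 [ 0.5904 -0.4518  0.053 ]
 [ 0.4973 -0.4569  0.053 ]
 [ 0.4934 -0.4436  0.053 ]] [ 0.54266002 -0.44661005  0.053     ]
```

View pics/side_39.png

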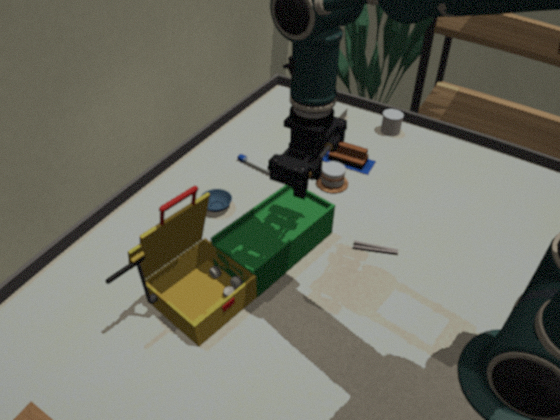

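View pics/top_39.png

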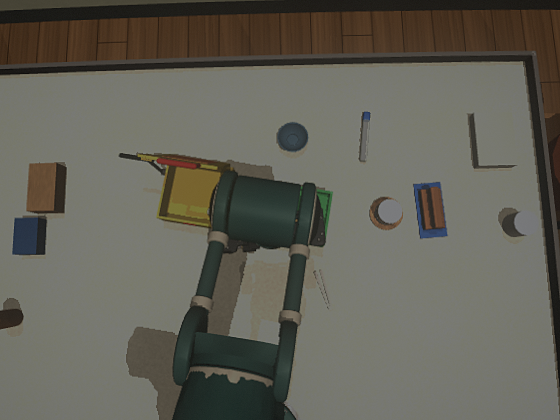

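The lid is propped, the ledge is clear, and the jar and brush are in place. The dish, case and tweezers are where they started.

Call:
{"api": "arm_command", "payload": {"plan": "-0.5 0 0 0; -0.5 0 0 0; 0 0 0 0; 0 0 0 0; 0 0 0 0; 0 0 0 0; 0 0 0 0; 0 0 0 0; 0 0 0 0; 0 0 0 0"}}

```text
time_s: 72.25
eef_pos: [0.4733, -0.0617, 0.2324]
tcp_rot: [[-0.001, 0.058, -0.998], [0.0, -0.998, -0.058], [-1.0, -0.0, 0.0]]
wrist_force: [0.3, -0.3, 0.8]
grip_width: 0.598
```

Run:
```python
from seg import *
snap("40")
for a in("side","top"):
    d=cv2.absdiff(cv2.imread(f"pics/{a}_40.png"),cv2.imread(f"pics/{a}_39.png")).max(2)
    r=d[190:240,360:460] if a=="top" else d[130:210,330:400]
    print(a,r.max(),(r>40).sum())
print(ctrl.hand_in());st()
```

```text
side 162 95
top 4 0
the job is handed in; nothing more can be done
None
the job is handed in; nothing more can be done
```

The job is done and handed in at about 72 s of the 184 s allowed.

**What I did:**
1. I opened the lid to its stop, flipped the stay up until it pushed back against its own stop, and lowered the lid onto the stay.
2. I moved the jar to the coaster. It was then knocked about 3 cm off the coaster's middle, so I gripped it again and re-centred it.
3. I swept the caps along the ledge with the brush in one continuous direction, and set the brush back on its mat.

**Last checks:**
- **Caps:** there were four at this start. I counted all four in the box just after the sweep. The last picture shows no caps on the part of the ledge that's visible, but the gripper hides its far end, and the arm hides some of the caps in the box.
- **Lid:** it rests on the stay by itself. The handle's position gives about 1.31 rad, against the expected 1.32.
- **Jar and brush:** each is about 1 mm from the middle of its place. The brush is bristles down and in line with the mat.
- **Bystanders:** the dish, thermometer case and tweezers look unmoved in the pictures.

**What disagreed:**
- The two cameras differ by up to 4 mm along y. I judged each placement within one camera, and both cameras agreed on the result.
- Comparing the last two side pictures just before handing in gave 95 changed pixels around the jar and brush. I put these down to the gripper moving through that view, but did not check further. The top picture showed no change at the coaster and mat.

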